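Change over the tile-decorating jig

ROBOT

A 6-joint arm with a two-finger parallel gripper is mounted at the origin on the work surface. World frame = base frame: x ahead of the robot, y to its left, z up, the work surface at z = 0. Lengths are in mm, angles in rad, forces in N, time in s.
With the tool pointing down it reaches from about 275 to 750 mm from the base axis. Payload 10.2 kg.
Tool frame: the origin (TCP) lies midway between the tips of the shut fingers; the grasp point (between the pads) lies 19 mm behind it (ctrl.tcp_to_grasp is the z of the grasp point in the tool frame, in mm); z points along the fingers, y is the direction in which the jaws open and shut (so a half turn about z gives the same grasp; the last joint's range is limited). The gripper opens to 85 mm and grips with 20 to 120 N. Pads are 22 mm wide; open, the fingers measure 114 mm over their backs; the gripper's body (76 mm by 85 mm) begins 54 mm behind the grasp point. The pads swing forward as they close: fully open they stand 13 mm farther back than shut.
Start: joints at [-1.459, 0.313, 1.498, -0, 1.331, -0.223], TCP at [172.492, -495.861, 231.294] pointing down, gripper open.
Joint ranges: [-2.94, 2.94], [-0.97, 2.17], [0.19, 2.56], [-1.23, 4.37], [0.02, 3.11], [-2.88, 2.88]. Speed limits (rad/s): [2.39, 2.39, 3.01, 3.14, 3.14, 3.14].

INTERFACE

Orientations are given as a unit quaternion [w, x, y, z].
In Python, from rig import sensors, capture, order, ctrl gives the robot as it stands. The module is installed in compiled form; this text tells all that it offers.
- The arm moves only by the tool play_rows, never from a script. Its argument "deltas" is a list of rows, each a list of 7 numbers: the shift along the world's x, y, z in units of 40 mm (1.0 is 40 mm), then the turn, a rotation vector about the world's x, y, z in units of 6 degrees (1.0 is 6 degrees), then the opening, from -1 (shut) to 1 (fully open). A call has 1 to 8 rows; each row shifts and turns the commanded pose from where the row before left it; what a row does not reach is not made up. A row lasts 1/12 s, in which the tool goes at most 41.7 mm and 7.16 degrees, less where a joint would pass 70% of its speed; a pose out of reach is approached as far as the arm can. A call is refused whole if a number of a shift passes 1 or a number of a turn 1, either way. A call with a gripper value outside its range is refused whole. The fingers move at their own pace and stop on an object; "squeeze" is the grip in N (left out, the last holds). Time passes only in rows, so rows that do not move let the fingers close. It gives the time, the measured TCP pose, the force and the opening at its end, in the units of the state.
- sensors.sense(): the state, without advancing time (a new reading comes with each control period).
- capture(name): name is "scene" or "top" or "wrist"; returns a dict with "pixels" (384x512x3 uint8, red, green, blue), "z_map" (384x512 float32, mm along the optical axis (not along the pixel's ray), 0 where there is no reading), "fx", "fy", "cx", "cy" (pixels), "eye" and "rotation" of the camera in the world; the wrist camera has in their place "tool_from_camera" (4x4, takes a point from camera to tool coordinates, whose origin is the TCP and whose axes are the flange's). Camera axes: x right, y down, z forward; pixel columns grow to the right and rows downward; lengths in mm; the calibration is good to about 2 mm. A picture is of the moment at which its call begins: read the wrist's pose just before it.
- order.finish_job(): hands the job in, once; it reports no verdict.
The state is a dict: "time_s": time; "joints": joint angles; "dq": joint speeds; "tau": joint torques, N m; "eef_pos": TCP position; "ee_rot": TCP orientation; "force": force on the tool from outside, world axes, zero at the start; "wrist_torque": the same for the moment, N m; "grip_width": opening from 0.0 (shut) to 1.0 (fully open).
Only numpy, scipy, OpenCV 4.12 (cv2) and the standard library are available. Lean on these libraries where they do the work, as an engineer would, in place of code of your own. Each camera call takes 0.05 s, during which the arm holds its last target. There are 200 camera calls.

TASK

Change over the tile-decorating jig: push its red cam lever round to the open stop, then move the decorated (blue) tiles out of their nests and lay them flat, face up, on the wooden ware board. Drop every plain terracotta tile laid out on the canvas mat fully home in a nest of its own while the clamp is still open, any nest will do, then push the lever back round to its locked stop so that the tiles are clamped. Leave the pots, jars and tools where they stand.

Things in the scene. Friction and masses are not known exactly. Their poses are not given: they have to be found in the camera images.
- plain0: a plain (undecorated) terracotta-coloured regular hexagonal fired tile, 44 mm across flats, 50.8 mm across corners, 15 mm thick, 50 g nominal. Origin: centre of the underside; z up through the tile; x points at a flat, y at a corner (flats face 0, 60, 120.. degrees). Three or four plain tiles are present, at first lying singly on the canvas mat in any turn, at least 25 mm apart; an absent one reads None
- plain1: a plain (undecorated) terracotta-coloured regular hexagonal fired tile, 44 mm across flats, 50.8 mm across corners, 15 mm thick, 50 g nominal. Origin: centre of the underside; z up through the tile; x points at a flat, y at a corner (flats face 0, 60, 120.. degrees). Three or four plain tiles are present, at first lying singly on the canvas mat in any turn, at least 25 mm apart; an absent one reads None
- plain2: a plain (undecorated) terracotta-coloured regular hexagonal fired tile, 44 mm across flats, 50.8 mm across corners, 15 mm thick, 50 g nominal. Origin: centre of the underside; z up through the tile; x points at a flat, y at a corner (flats face 0, 60, 120.. degrees). Three or four plain tiles are present, at first lying singly on the canvas mat in any turn, at least 25 mm apart; an absent one reads None
- plain3: a plain (undecorated) terracotta-coloured regular hexagonal fired tile, 44 mm across flats, 50.8 mm across corners, 15 mm thick, 50 g nominal. Origin: centre of the underside; z up through the tile; x points at a flat, y at a corner (flats face 0, 60, 120.. degrees). Three or four plain tiles are present, at first lying singly on the canvas mat in any turn, at least 25 mm apart; an absent one reads None
- painted0: a decorated tile of the same size, body and frame as a plain one, with a blue glazed top and a cream flower (the glaze adds 1 mm on top). Two or three are present, each at first in a nest of the jig (painted0 in nest0); an absent one reads None. Same mass
- painted1: a decorated tile of the same size, body and frame as a plain one, with a blue glazed top and a cream flower (the glaze adds 1 mm on top). Two or three are present, each at first in a nest of the jig (painted1 in nest1); an absent one reads None. Same mass
- painted2: a decorated tile of the same size, body and frame as a plain one, with a blue glazed top and a cream flower (the glaze adds 1 mm on top). Two or three are present, each at first in a nest of the jig (painted2 in nest2); an absent one reads None. Same mass
- painted3: a decorated tile of the same size, body and frame as a plain one, with a blue glazed top and a cream flower (the glaze adds 1 mm on top). Two or three are present, each at first in a nest of the jig (painted3 in nest3); an absent one reads None. Same mass
- jig: tile-decorating jig fixed to the table: aluminium base plate 128 x 262 x 10 mm with a row of four hexagonal nests between black ribs, 60 mm apart along its y axis. Origin: on the table under the middle of the row, z up. Behind the nests (jig -x) runs a fence 18.5 mm wide; rib and fence tops at z = 15 mm. On the lever's side small guide blocks reach 22 mm and stop pins 40 mm
- clamp_bar: clamp bar, 18 x 236 x 6 mm, top at z = 16 mm: the nests' front wall (jig +x), driven by the cam lever. Lever locked: it holds a tile to the fence with 0.5 mm of play, its face at jig x = 21 mm. Lever open: it stands 5 mm back along jig +x; on locking it slides the tiles up to 5 mm back towards the fence. Reads the jig's origin when locked
- nest0 (a point): nest 0: centre of its floor, at jig x = 0, y = -90 mm, z = 10 mm; axes as the jig's. The centre of a clamped tile's underside comes within 2.5 mm of it. Loose fit, 1.5 mm at each flat; nest 5 mm deep, so a seated tile stands 10 mm above the ribs. A tile fits when its flats face jig +-x (tile x along jig x, or any 60 degree step)
- nest1 (a point): nest 1: centre of its floor, at jig x = 0, y = -30 mm, z = 10 mm; axes as the jig's. The centre of a clamped tile's underside comes within 2.5 mm of it. Loose fit, 1.5 mm at each flat; nest 5 mm deep, so a seated tile stands 10 mm above the ribs. A tile fits when its flats face jig +-x (tile x along jig x, or any 60 degree step)
- nest2 (a point): nest 2: centre of its floor, at jig x = 0, y = 30 mm, z = 10 mm; axes as the jig's. The centre of a clamped tile's underside comes within 2.5 mm of it. Loose fit, 1.5 mm at each flat; nest 5 mm deep, so a seated tile stands 10 mm above the ribs. A tile fits when its flats face jig +-x (tile x along jig x, or any 60 degree step)
- nest3 (a point): nest 3: centre of its floor, at jig x = 0, y = 90 mm, z = 10 mm; axes as the jig's. The centre of a clamped tile's underside comes within 2.5 mm of it. Loose fit, 1.5 mm at each flat; nest 5 mm deep, so a seated tile stands 10 mm above the ribs. A tile fits when its flats face jig +-x (tile x along jig x, or any 60 degree step)
- cam_lever (a joint): the jig's cam lever, a hinge about the vertical axis through jig x = 61.6 mm, y = 0, in rad: 0 = locked stop (handle lies along the jig's -y), 1.571 = open stop (handle points along the jig's +x); it grows anticlockwise seen from above. Starts within 0.15 rad of locked, stays where left, steady friction 0.2 N m (2.5 N at 80 mm)
- lever_grip (a point): point on the axis of the lever's red handle, 80 mm from the pivot, 47 mm above the table; moves with the lever. The red handle: round rod, 18 mm diameter, 45 to 120 mm from the pivot, axis rising from 44 to 50 mm above the table; nothing else in its sweep is higher than 40 mm. The point's -y axis points out along the handle
- ware_board: wooden ware board fixed to the table, 240 (x) x 200 (y) x 12 mm. Origin: centre of the underside, top at z = 12 mm
- canvas: canvas mat fixed to the table, 250 (x) x 210 (y) x 2 mm. Origin: centre of the underside. The plain tiles start on it; mat and ware board lie on either side of the jig, and may change sides
- pinch_pot: small brown pinch pot, 54 mm across, 32 mm high, loose, standing near one corner of the ware board. Bystander: leave it where it is. Origin: on its underside
- glaze_blue: clear jar with blue lid, 56 mm across, 66 mm high, loose. Bystander: leave it where it is. Origin: on its underside
- glaze_yellow: clear jar with yellow lid, 56 mm across, 66 mm high, loose. Bystander: leave it where it is. Origin: on its underside
- water_cup: white cup, 68 mm across, 75 mm high, loose. Bystander: leave it where it is. Origin: on its underside
- brush: flat paint brush lying on the table, 155 mm long, 9 mm high, loose. Bystander: leave it where it is. Origin: on its underside
Not all that is in view belongs to the job. What is shaped like the plain2 but green or yellow is not meant.

How it is judged (in metres and radians):
On the way, in this order (a step that is already met when the one before it is completed fails the run):
1. the cam lever is at its open stop (over 1.48 rad) and the decorated tiles are still in their nests (value of joint cam_lever above 1.48 rad and distance of each of painted0, painted1, painted2, painted3 from where it was at the start of the episode below 0.012 m), for 0.2 s.
2. with the lever still open (over 1.2 rad), every decorated tile lies flat on the ware board and every plain tile is fully down in a nest (value of joint cam_lever above 1.2 rad and x of painted0 in the frame of ware_board between -0.118 and 0.118 m and y of painted0 in the frame of ware_board between -0.098 and 0.098 m and height (world z) of painted0 between 0.01 and 0.0145 m and angle between each of painted0, painted1, painted2, painted3's own z axis and vertical below 0.06 rad and x of painted1 in the frame of ware_board between -0.118 and 0.118 m and y of painted1 in the frame of ware_board between -0.098 and 0.098 m and height (world z) of painted1 between 0.01 and 0.0145 m and x of painted2 in the frame of ware_board between -0.118 and 0.118 m and y of painted2 in the frame of ware_board between -0.098 and 0.098 m and height (world z) of painted2 between 0.01 and 0.0145 m and x of painted3 in the frame of ware_board between -0.118 and 0.118 m and y of painted3 in the frame of ware_board between -0.098 and 0.098 m and height (world z) of painted3 between 0.01 and 0.0145 m and (horizontal distance between plain0 and nest0 below 0.009 m or horizontal distance between plain0 and nest1 below 0.009 m or horizontal distance between plain0 and nest2 below 0.009 m or horizontal distance between plain0 and nest3 below 0.009 m) and height (world z) of plain0 between 0.008 and 0.012 m and angle between each of plain0, plain1, plain2, plain3's own z axis and vertical below 0.05 rad and (horizontal distance between plain1 and nest0 below 0.009 m or horizontal distance between plain1 and nest1 below 0.009 m or horizontal distance between plain1 and nest2 below 0.009 m or horizontal distance between plain1 and nest3 below 0.009 m) and height (world z) of plain1 between 0.008 and 0.012 m and (horizontal distance between plain2 and nest0 below 0.009 m or horizontal distance between plain2 and nest1 below 0.009 m or horizontal distance between plain2 and nest2 below 0.009 m or horizontal distance between plain2 and nest3 below 0.009 m) and height (world z) of plain2 between 0.008 and 0.012 m and (horizontal distance between plain3 and nest0 below 0.009 m or horizontal distance between plain3 and nest1 below 0.009 m or horizontal distance between plain3 and nest2 below 0.009 m or horizontal distance between plain3 and nest3 below 0.009 m) and height (world z) of plain3 between 0.008 and 0.012 m), for 0.2 s.
At the end, for the whole second after the job is handed in: lever under 0.07 rad; each plain tile flat (0.05 rad) in a nest, underside 8 to 12 mm above the table, centre within 4 mm of the nest's; each decorated tile flat (0.06 rad) on the ware board, underside at 10 to 14.5 mm, centre over the board; tiles at rest (value of joint cam_lever below 0.07 rad and (horizontal distance between plain0 and nest0 below 0.004 m or horizontal distance between plain0 and nest1 below 0.004 m or horizontal distance between plain0 and nest2 below 0.004 m or horizontal distance between plain0 and nest3 below 0.004 m) and height (world z) of plain0 between 0.008 and 0.012 m and angle between each of plain0, plain1, plain2, plain3's own z axis and vertical below 0.05 rad and (horizontal distance between plain1 and nest0 below 0.004 m or horizontal distance between plain1 and nest1 below 0.004 m or horizontal distance between plain1 and nest2 below 0.004 m or horizontal distance between plain1 and nest3 below 0.004 m) and height (world z) of plain1 between 0.008 and 0.012 m and (horizontal distance between plain2 and nest0 below 0.004 m or horizontal distance between plain2 and nest1 below 0.004 m or horizontal distance between plain2 and nest2 below 0.004 m or horizontal distance between plain2 and nest3 below 0.004 m) and height (world z) of plain2 between 0.008 and 0.012 m and (horizontal distance between plain3 and nest0 below 0.004 m or horizontal distance between plain3 and nest1 below 0.004 m or horizontal distance between plain3 and nest2 below 0.004 m or horizontal distance between plain3 and nest3 below 0.004 m) and height (world z) of plain3 between 0.008 and 0.012 m and x of painted0 in the frame of ware_board between -0.118 and 0.118 m and y of painted0 in the frame of ware_board between -0.098 and 0.098 m and height (world z) of painted0 between 0.01 and 0.0145 m and angle between each of painted0, painted1, painted2, painted3's own z axis and vertical below 0.06 rad and x of painted1 in the frame of ware_board between -0.118 and 0.118 m and y of painted1 in the frame of ware_board between -0.098 and 0.098 m and height (world z) of painted1 between 0.01 and 0.0145 m and x of painted2 in the frame of ware_board between -0.118 and 0.118 m and y of painted2 in the frame of ware_board between -0.098 and 0.098 m and height (world z) of painted2 between 0.01 and 0.0145 m and x of painted3 in the frame of ware_board between -0.118 and 0.118 m and y of painted3 in the frame of ware_board between -0.098 and 0.098 m and height (world z) of painted3 between 0.01 and 0.0145 m and linear speed of each of plain0, plain1, plain2, plain3, painted0, painted1, painted2, painted3 below 0.02 m/s); the robot touches nothing.
It fails at once if a bystander (pot, jar, cup or brush) is shoved more than 30 mm from its place (distance of any of pinch_pot, glaze_blue, glaze_yellow, water_cup, brush from where it was at the start of the episode above 0.03 m).
Of plain0, plain1, plain2, plain3 only 3 to 4 are there at a start; the rules pass over those that are not, and their reading is None.
Of painted0, painted1, painted2, painted3 only 2 to 3 are there at a start; the rules pass over those that are not, and their reading is None.
At some moment in a run one of plain0, plain1, plain2, plain3 may be knocked a few centimetres aside while the robot is not near it.
Once in a run the grip may slacken for a moment while it holds something.
It also fails if it takes over 200 s, if anything falls off the work surface, if the arm or the gripper's body presses on something with over 40 N, if the wrist force passes 120 N, or if a joint passes its speed limit or range.

## Working session

There is one attempt and no reset: what is moved stays moved. The work goes in short steps, Python scripts to look and compute and a tool call to move; the robot and the scene stay as the last step left them, time stands still between calls to the robot, and variables do not carry over. Pictures are saved under pics/ and viewed, about 12 in all and at most 16, crops included, and the job is handed in when it is done.

Besides the shell and the picture viewer there is one more tool, called after "Request:" by a JSON object that holds its "op" and its "data". play_rows: Moves the arm, as the interface text tells. Its arguments: {"type":"object","properties":{"deltas":{"type":"array","items":{"type":"array","items":{"type":"number"}}},"squeeze":{"type":"number"}},"required":["deltas"]}

```bash
mkdir -p pics; python3 - <<'E'
from rig import sensors,capture,ctrl
import cv2,numpy as np,pickle
print(sensors.sense(),ctrl.tcp_to_grasp)
for n in("top","scene"):
    c=capture(n);pickle.dump(c,open(n+".pkl","wb"))
    cv2.imwrite(f"pics/{n}0.png",cv2.resize(c["pixels"][:,:,::-1],(800,600),interpolation=cv2.INTER_CUBIC));print(n,c["fx"],c["cx"],c["cy"],c["eye"],c["rotation"])
E
```

```text
{'time_s': 0.0, 'joints': array([-1.45940227e+00,  3.13450256e-01,  1.49841653e+00,  1.93510682e-05,
        1.33099737e+00, -2.23407188e-01]), 'dq': array([-0.0004198 ,  0.00145287,  0.00018771, -0.00046111, -0.00030318,
        0.00238977]), 'tau': array([-7.52360556e-04, -4.12272978e+01, -2.59735143e+01, -2.43265995e-04,
        4.25328151e-03,  5.03874514e-05]), 'eef_pos': array([ 172.46665002, -495.6011251 ,  230.74268207]), 'ee_rot': array([-6.34225803e-04,  9.86021390e-01,  1.66617570e-01,  4.49699644e-05]), 'force': array([-0.33445461,  0.1587525 , -0.00520799]), 'wrist_torque': array([-0.04535895,  0.00635802,  0.00384453]), 'grip_width': 0.9985798165730702} -18.700000000000003
top 397.367611388725 254.9572268882123 194.9220217426367 [ 222.26429774  -44.11381772 1311.39812567] [ 0.08324583 -0.6785264   0.72473633 -0.08619351]
scene 426.63713006847183 264.5406929606458 192.41760726619583 [1176.51949727 -466.2135556   788.47642434] [-0.35282774  0.79975875  0.44871843 -0.1858771 ]
```

View pics/top0.png

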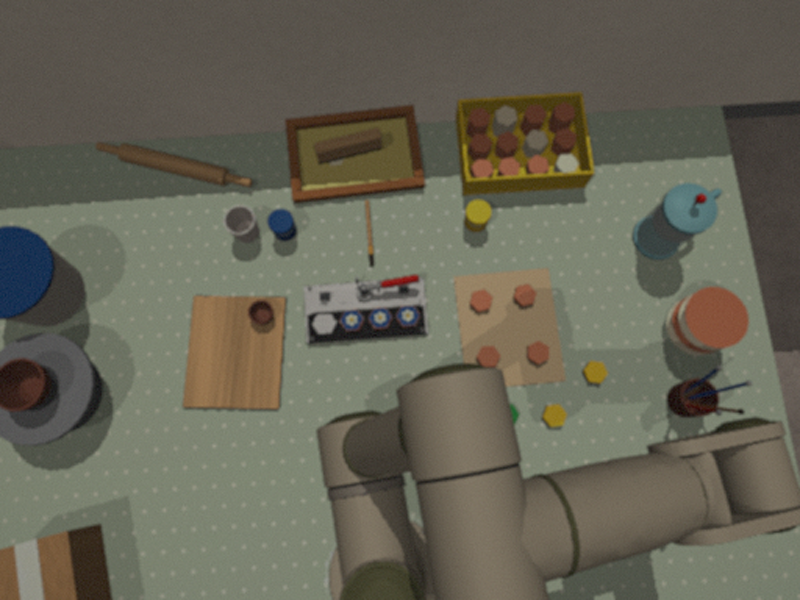

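The top view (800x600 scale) shows the jig at about (365,310), with its lever handle pointing right (world -y). Painted tiles sit at (352,320), (380,318) and (408,316), and the left nest is empty. Four plain tiles are on the canvas at (482,300), (525,295), (488,357) and (538,352). The ware board is at left, with the pot near its upper right corner.

```bash
cat > h.py <<'E'
import numpy as np,cv2,pickle
from scipy.spatial.transform import Rotation as R
def rot(q): return R.from_quat(np.roll(q,-1)).as_matrix()
def camT(c,s=None):
    if "eye" in c: return rot(c["rotation"]),np.array(c["eye"])
    T=np.array(c["tool_from_camera"]);Rt=rot(s["ee_rot"])
    return Rt@T[:3,:3],Rt@T[:3,3]+s["eef_pos"]
def ray(c,uv,z,s=None):
    uv=np.atleast_2d(np.float64(uv));M,e=camT(c,s)
    d=np.c_[(uv[:,0]-c["cx"])/c["fx"],(uv[:,1]-c["cy"])/c["fy"],np.ones(len(uv))]@M.T
    return e+d*((z-e[2])/d[:,2])[:,None]
def cloud(c,s=None):
    v,u=np.mgrid[:384,:512];z=c["z_map"];M,e=camT(c,s)
    return np.dstack([(u-c["cx"])/c["fx"]*z,(v-c["cy"])/c["fy"]*z,z])@M.T+e
def blobs(mask,lo,hi=1e9):
    cs,_=cv2.findContours(mask.astype(np.uint8),cv2.RETR_EXTERNAL,cv2.CHAIN_APPROX_NONE)
    return [c[:,0,:] for c in cs if lo<cv2.contourArea(c)<hi]
def hsv(c): return cv2.cvtColor(c["pixels"],cv2.COLOR_RGB2HSV).astype(int)
def cen(ct): m=cv2.moments(ct.reshape(-1,1,2).astype(np.int32));return m["m10"]/m["m00"],m["m01"]/m["m00"]
E
python3 - <<'E'
from h import *
c=pickle.load(open("top.pkl","rb"));H=hsv(c)
P=cloud(c)
def show(n,m,z,lo,hi=1e9):
    for b in blobs(m,lo,hi):
        u=cen(b);p=ray(c,u,z)[0];ui=np.int32(u)
        if 250<p[0]<720 and abs(p[1])<420: print(n,np.round(u),np.round(p[:2]),len(b),'h',np.round(P[ui[1],ui[0],2],0),H[ui[1],ui[0]])
for n,(u,v) in dict(plain=(482,300),board=(220,360),canvas=(510,325),handle=(400,283),blue=(352,327),plate=(345,295),brush=(369,220)).items():
    print(n,H[int(v*.64),int(u*.64)],np.round(P[int(v*.64),int(u*.64)]))
h,s,v=H[...,0],H[...,1],H[...,2]
show("terra",((h<12)|(h>172))&(s>90)&(v>90),17,30,600)
show("blue",(h>100)&(h<125)&(s>100),26,8,500)
show("red",((h<6)|(h>174))&(s>170),47,20,500)
E
```

```text
plain [  8 138 146] [ 538. -239.   15.]
board [ 16 118 140] [446. 326.  13.]
canvas [ 18  86 133] [ 481. -295.    6.]
handle [  1 188 106] [578. -66.  50.]
blue [108 101  98] [495.  42.  29.]
plate [ 20  10 149] [572.  56.  12.]
brush [ 17 103 119] [744.  -7.   6.]
terra [312. 228.] [ 415. -240.] 39 h 15.0 [  8 133 130]
terra [344. 225.] [ 417. -346.] 37 h 20.0 [  9 143 127]
terra [307. 192.] [ 537. -237.] 37 h 17.0 [ 10 141 147]
terra [335. 189.] [ 543. -332.] 36 h 16.0 [ 10 135 130]
terra [255. 180.] [592. -65.] 52 h 57.0 [  0 202 139]
blue [243. 203.] [512. -18.] 30 h 28.0 [ 23  81 141]
blue [264. 202.] [511. -90.] 23 h 24.0 [ 96  22 115]
red [256. 180.] [584. -65.] 45 h 57.0 [  0 202 139]
```

View pics/scene0.png

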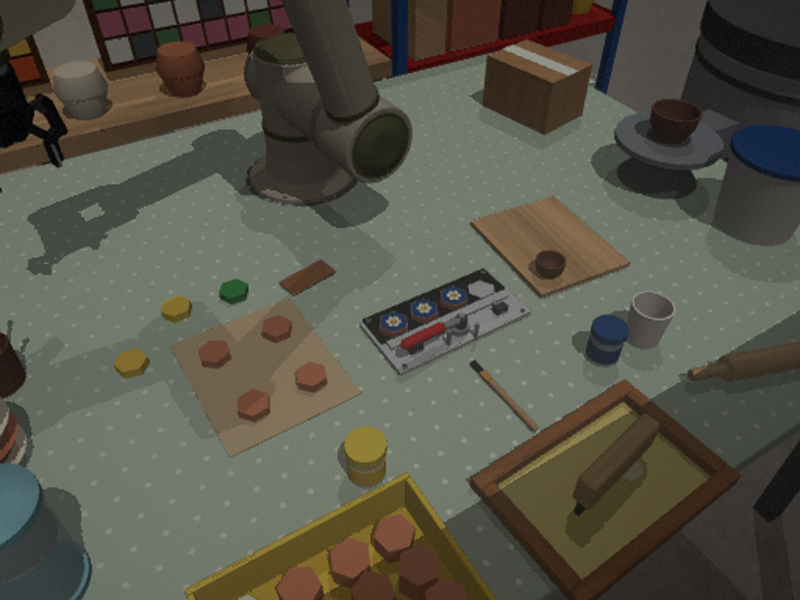

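Request:
{"op": "play_rows", "data": {"deltas": [[0.55,0.76,0.25,0,0,0,1],[0.55,0.76,0.25,0,0,0,1],[0.55,0.76,0.25,0,0,0,1],[0.55,0.76,0.25,0,0,0,1],[0.55,0.76,0.25,0,0,0,1],[0.55,0.76,0.25,0,0,0,1],[0.55,0.76,0.25,0,0,0,1],[0.55,0.76,0.25,0,0,0,1]], "squeeze": 40}}

```text
time_s: 0.77
eef_pos: [349.1, -250.9, 311.7]
ee_rot: [-0.0, 0.986, 0.166, -0.0]
force: [-0.2, -0.9, 0.7]
grip_width: 0.997
```

Request:
{"op": "play_rows", "data": {"deltas": [[0.55,0.76,0.25,0,0,0,1],[0.55,0.76,0.25,0,0,0,1],[0.55,0.76,0.25,0,0,0,1],[0.55,0.76,0.25,0,0,0,1],[0.55,0.76,0.25,0,0,0,1],[0.55,0.76,0.25,0,0,0,1],[0.55,0.76,0.25,0,0,0,1],[0,0,0,0,0,0,-1]]}}

```text
time_s: 1.43
eef_pos: [504.8, -35.4, 382.2]
ee_rot: [-0.0, 0.986, 0.169, 0.001]
force: [-1.0, 0.2, -0.6]
grip_width: 0.883
```

Request:
{"op": "play_rows", "data": {"deltas": [[0,0,0,0,0,0,-1],[0,0,0,0,0,0,-1],[0,0,0,0,0,0,-1],[0,0,0,0,0,0,-1]]}}

```text
time_s: 1.77
eef_pos: [502.0, -40.8, 381.1]
ee_rot: [-0.0, 0.986, 0.166, -0.0]
force: [0.6, 0.5, -0.5]
grip_width: 0.298
```

```bash
python3 - <<'E'
from h import *
from rig import sensors,capture
s=sensors.sense();c=capture("wrist");pickle.dump((s,c),open("w1.pkl","wb"))
print(s["eef_pos"],s["ee_rot"],s["grip_width"],s["joints"]);print(np.round(c["tool_from_camera"],3),c["fx"])
cv2.imwrite("pics/w1.png",cv2.resize(c["pixels"][:,:,::-1],(800,600),interpolation=cv2.INTER_CUBIC))
E
```

```text
[502.00720735 -40.79199196 381.11017875] [-7.75318278e-05  9.86165803e-01  1.65761702e-01 -2.45478999e-04] 0.29771526910199353 [-3.14044769e-01  2.08426694e-01  1.25027542e+00 -9.00352995e-05
  1.68339757e+00  9.23680755e-01]
[[ 1.00000e-03 -9.57000e-01 -2.90000e-01  7.42810e+01]
 [ 1.00000e+00  1.00000e-03 -0.00000e+00 -2.35000e-01]
 [ 1.00000e-03 -2.90000e-01  9.57000e-01 -1.41925e+02]
 [ 0.00000e+00  0.00000e+00  0.00000e+00  1.00000e+00]] 268.054169840777
```

View pics/w1.png

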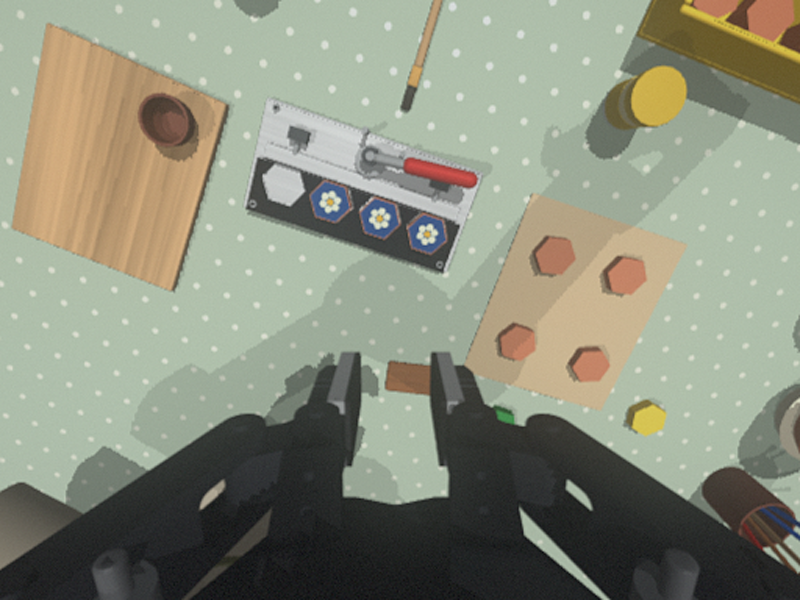

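Wrist view: the ware board is at left, with the pot at (165,120). In the jig the red handle lies at (440,172), nest3 is empty at (283,185), and the painted tiles are at (331,202), (379,218) and (428,234). The four plain tiles are at (553,256), (625,275), (517,342) and (589,364).

```bash
cat >> h.py <<'E'
def hexang(xy):
    d=xy-xy.mean(0);t=np.arctan2(d[:,1],d[:,0]);r=np.hypot(*d.T)
    # resample by angle; corner phase -> flat direction (mod 60)
    g=np.linspace(-np.pi,np.pi,360,endpoint=False);o=np.argsort(t);ri=np.interp(g,t[o],r[o],period=2*np.pi)
    a=np.degrees(np.angle((ri*np.exp(6j*g)).sum()))/6   # corner direction
    return (a+30+30)%60-30
def tiles(c,s,zt,zm,mask,lo,hi=1e9):
    out=[]
    for b in blobs(mask,lo,hi):
        p=ray(c,cen(b),zm,s)[0];xy=ray(c,b,zt,s)[:,:2]
        out.append((p[0],p[1],hexang(xy),np.ptp(xy[:,0]),np.ptp(xy[:,1])))
    return np.array(out)
E
python3 - <<'E'
from h import *
s,c=pickle.load(open("w1.pkl","rb"));H=hsv(c);h,S,v=H[...,0],H[...,1],H[...,2]
np.set_printoptions(suppress=True,precision=1)
print(tiles(c,s,17,9.5,((h<13)|(h>174))&(S>105)&(v>60),200,1500))
bl=(h>95)&(h<130)&(S>90)
for b in blobs(bl,150,2000):
    print("blue",cen(b),ray(c,cen(b),26,s)[0][:2],hexang(ray(c,b,26,s)[:,:2]))
red=((h<6)|(h>174))&(S>170)&(v>80)
for b in blobs(red,100):
    p=ray(c,b,47,s)[:,:2];d=cv2.fitLine(p.astype(np.float32),cv2.DIST_L2,0,.01,.01).ravel();print("red",cen(b),p.mean(0),d,np.degrees(np.arctan2(d[1],d[0])),p.min(0),p.max(0))
wd=(h>8)&(h<22)&(S>80)&(v>80)
for n,uv,z in(("board",[(48,24),(228,103),(173,292),(13,229)],12),("plate",[(266,98),(481,166),(446,272),(248,209)],10),("pot",[(165,118)],32),("canvas",[(532,194),(686,243),(600,410),(464,360)],2),("brown",[(408,378)],8)):
    print(n,ray(c,np.array(uv)*.64,z,s)[:,:2].tolist())
E
```

```text
[[ 418.7 -347.7   20.9   48.6   46.6]
 [ 416.2 -241.4   -0.7   44.5   47.8]
 [ 545.5 -333.9    8.4   45.4   47.9]
 [ 539.4 -237.6   11.    45.4   47.7]
 [ 584.9  -67.     6.1   23.7   85.7]
 [ 844.4 -330.3    1.6   38.1  130.1]]
blue (272.9956140350877, 149.16569200779728) [514.7 -75.4] 1.186664571382611
blue (242.52528089887642, 139.11376404494382) [513.7 -16.2] 2.029952277746716
blue (210.94210764360017, 128.5052012663953) [513.   43.9] -0.010885822173619886
board [[589.8857770909376, 381.75588847542804], [576.8145935565428, 183.55220454994418], [337.1060503376576, 201.62277651084037], [352.83068198302, 400.2834071932033]]
plate [[595.8186597976149, 145.22565626522498], [607.3325767869956, -110.20292654110543], [474.96145765136623, -117.52064489946808], [469.5974482920035, 136.02211858672405]]
pot [[539.5454620297825, 237.14033651516894]]
canvas [[598.1278617853949, -182.431265323044], [606.6897245951053, -389.4347037116742], [357.37932748074604, -397.8275078982847], [366.38898376765246, -186.80369552687608]]
brown [[318.5985465723967, -122.59012032310095]]
```

Request:
{"op": "play_rows", "data": {"deltas": [[0.09,-0.05,-0.3,0,0,1,-1],[0.09,-0.05,-0.3,0,0,1,-1],[0.09,-0.05,-0.3,0,0,1,-1],[0.09,-0.05,-0.3,0,0,1,-1],[0.09,-0.05,-0.3,0,0,1,-1],[0.09,-0.05,-0.3,0,0,1,-1],[0.09,-0.05,-0.3,0,0,1,-1],[0.09,-0.05,-0.3,0,0,1,-1]]}}

```text
time_s: 2.48
eef_pos: [531.1, -56.6, 284.7]
ee_rot: [-0.0, 0.832, 0.555, -0.0]
force: [-0.2, -0.2, 0.1]
grip_width: -0.003
```

Request:
{"op": "play_rows", "data": {"deltas": [[0.09,-0.05,-0.3,0,0,1,-1],[0.09,-0.05,-0.3,0,0,1,-1],[0.09,-0.05,-0.3,0,0,1,-1],[0.09,-0.05,-0.3,0,0,1,-1],[0,0,0,0,0,0,-1],[0,0,0,0,0,0,-1],[0,0,0,0,0,0,-1]]}}

```text
time_s: 3.07
eef_pos: [545.7, -64.2, 238.2]
ee_rot: [0.0, 0.701, 0.713, 0.0]
force: [0.0, -0.4, 0.5]
grip_width: -0.002
```

```bash
python3 - <<'E'
from h import *
from rig import sensors,capture
s=sensors.sense();c=capture("wrist");pickle.dump((s,c),open("w2.pkl","wb"))
print(s["eef_pos"],s["ee_rot"],s["grip_width"],s["joints"])
np.set_printoptions(suppress=True,precision=1)
H=hsv(c);h,S,v=H[...,0],H[...,1],H[...,2]
for b in blobs((h>95)&(h<130)&(S>90),300,6000):
    print("blue",cen(b),ray(c,cen(b),26,s)[0][:2],hexang(ray(c,b,26,s)[:,:2]))
for b in blobs(((h<6)|(h>174))&(S>150)&(v>50),300):
    p=ray(c,b,47,s)[:,:2];d=cv2.fitLine(p.astype(np.float32),cv2.DIST_L2,0,.01,.01).ravel();print("red",ray(c,cen(b),47,s),np.degrees(np.arctan2(d[1],d[0])),p.min(0),p.max(0))
cv2.imwrite("pics/w2.png",cv2.resize(c["pixels"][:,:,::-1],(800,600),interpolation=cv2.INTER_CUBIC))
E
```

```text
[545.67686948 -64.16134243 238.16259316] [4.65015594e-04 7.01033403e-01 7.13128241e-01 2.51558710e-04] -0.002081908594161265 [-3.30353609e-01  3.61542229e-01  1.41231994e+00  5.33108912e-05
  1.36667438e+00 -3.47469283e-01]
blue (228.99924471299093, 173.0818227593152) [514.1 -75.1] -0.2101220273619333
blue (227.98571123907013, 128.55598208573255) [513.3 -16.1] 0.3557690577780157
blue (226.8009814612868, 78.3665939658306) [512.4  44.1] 2.353565119137741
red [[585.5 -62.9  47. ]] -84.22221 [ 576.7 -103.8] [595.4 -24.7]
```

View pics/w2.png

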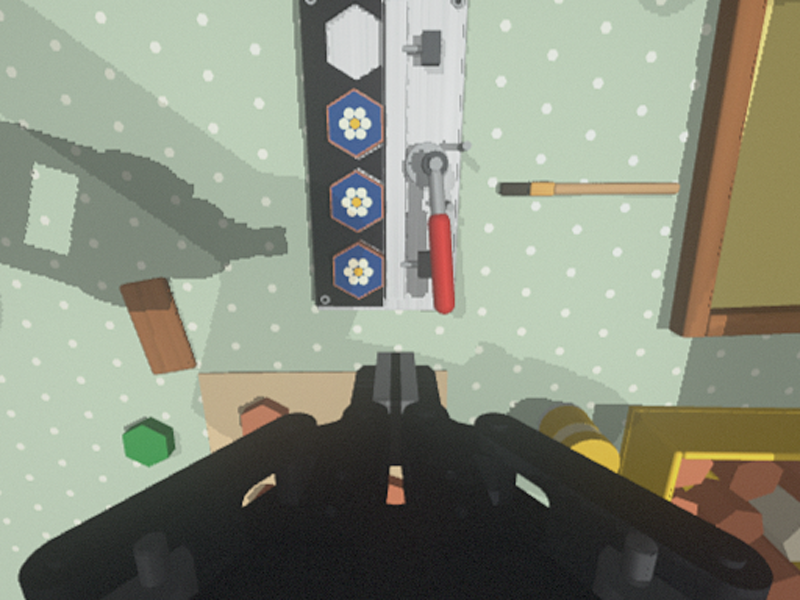

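The picture shows the handle at (441,265) clear of the shut fingers at (396,375). The measured positions match the first view. I'll descend beside the handle and push it round.

Request:
{"op": "play_rows", "data": {"deltas": [[0,0,-0.97,0,0,0,-1],[0,0,-0.97,0,0,0,-1],[0,0,-0.97,0,0,0,-1],[0,0,-0.97,0,0,0,-1],[0,0,-0.97,0,0,0,-1],[0,0,0,0,0,0,-1]]}}

```text
time_s: 3.62
eef_pos: [542.2, -62.8, 37.7]
ee_rot: [-0.005, 0.7, 0.714, -0.002]
force: [-1.3, 0.3, -0.9]
grip_width: -0.004
```

Request:
{"op": "play_rows", "data": {"deltas": [[0.38,0,0,0,0,0,-1],[0.4,0,0,0,0,0,-1],[0.4,0,0,0,0,0,-1],[0.49,0.2,0,0,0,0,-1],[0.5,0.31,0,0,0,0,-1],[0.25,0.31,0,0,0,0,-1],[0.22,0.35,0,0,0,0,-1],[0,0,0,0,0,0,-1]]}}

```text
time_s: 4.28
eef_pos: [653.2, -15.4, 46.3]
ee_rot: [0.002, 0.699, 0.715, 0.001]
force: [0.4, -0.1, -0.3]
grip_width: -0.004
```

```bash
cat > lev.py <<'E'
from h import *
from rig import sensors,capture
import sys
np.set_printoptions(suppress=True,precision=1)
s=sensors.sense();c=capture(sys.argv[1]);H=hsv(c);h,S,v=H[...,0],H[...,1],H[...,2]
print(s["eef_pos"],s["force"],s["time_s"])
for b in blobs(((h<6)|(h>174))&(S>150)&(v>50),20):
    p=ray(c,b,47,s)[:,:2]
    if np.hypot(*(p.mean(0)-[590,-10]))>120: continue
    d=cv2.fitLine(p.astype(np.float32),cv2.DIST_L2,0,.01,.01).ravel();print("red",len(b),ray(c,cen(b),47,s),np.degrees(np.arctan2(d[1],d[0])),p.min(0),p.max(0))
E
python3 lev.py top; python3 lev.py wrist
```

```text
[653.2 -15.4  46.3] [ 0.4 -0.1 -0.3] 4.2833
[652.4 -16.5  45.8] [-0.3 -0.4 -0.1] 4.3333
red 359 [[653.8   5.1  47. ]] -8.30879 [613.2  -8. ] [695.5  18.1]
```

Request:
{"op": "play_rows", "data": {"deltas": [[0.02,0.12,0,0,0,0,-1],[0.02,0.12,0,0,0,0,-1],[0,0.1,0,0,0,0,-1],[0,0,0,0,0,0,-1]]}}

```text
time_s: 4.72
eef_pos: [653.4, -4.5, 44.3]
ee_rot: [0.002, 0.7, 0.714, -0.0]
force: [0.5, -5.6, 3.9]
grip_width: 0.0
```

```bash
python3 lev.py wrist
```

```text
[653.4  -4.5  44.3] [ 0.5 -5.6  3.9] 4.7167
red 370 [[655.   14.6  47. ]] -1.0780911 [613.2   5.8] [696.1  23.7]
```

Request:
{"op": "play_rows", "data": {"deltas": [[0,0.1,0,0,0,0,-1],[0,0.05,0,0,0,0,-1],[0,0,0,0,0,0,-1]]}}

```text
time_s: 5.02
eef_pos: [653.5, -3.6, 44.5]
ee_rot: [0.004, 0.7, 0.714, -0.003]
force: [-1.3, -29.5, 3.8]
grip_width: -0.002
```

```bash
python3 lev.py wrist
```

```text
[653.5  -3.6  44.5] [ -1.3 -29.5   3.8] 5.0167
red 406 [[655.3  14.7  47. ]] -0.72584254 [613.2   6. ] [696.1  23.8]
```

Request:
{"op": "play_rows", "data": {"deltas": [[0,-0.8,0,0,0,0,-1],[0,0,0.95,0,0,0,-1],[0,0,0.95,0,0,0,-1],[-0.87,-0.28,0.3,0,0,0,0.3],[-0.87,-0.28,0.3,0,0,0,0.3],[-0.87,-0.28,0.3,0,0,0,0.3],[-0.87,-0.28,0,0,0,0,0.3],[0,0,0,0,0,0,0.3]]}}

```text
time_s: 5.73
eef_pos: [508.4, -74.4, 155.1]
ee_rot: [-0.002, 0.7, 0.714, -0.001]
force: [-0.6, 0.2, -0.0]
grip_width: 0.651
```

Request:
{"op": "play_rows", "data": {"deltas": [[0,0,0,0,0,0,0.3],[0,0,0,0,0,0,0.3]]}}

```text
time_s: 5.9
eef_pos: [514.2, -74.2, 155.7]
ee_rot: [0.0, 0.7, 0.714, 0.0]
force: [0.3, -0.1, -0.1]
grip_width: 0.652
```

```bash
python3 - <<'E'
from h import *
from rig import sensors,capture
s=sensors.sense();c=capture("wrist");np.set_printoptions(suppress=True,precision=1)
print(s["eef_pos"],s["ee_rot"],s["grip_width"])
H=hsv(c);h,S,v=H[...,0],H[...,1],H[...,2]
for b in blobs((h>95)&(h<130)&(S>90),300,8000):
    print("blue",cen(b),ray(c,cen(b),26,s)[0][:2],hexang(ray(c,b,26,s)[:,:2]))
cv2.imwrite("pics/w3.png",cv2.resize(c["pixels"][:,:,::-1],(800,600),interpolation=cv2.INTER_CUBIC))
E
```

```text
[514.2 -74.2 155.7] [0.  0.7 0.7 0. ] 0.6515268446832039
blue (252.2101352355476, 182.58968643186208) [514. -75.] -0.5675223984442823
blue (252.44176999756866, 125.1080719669341) [513.1 -16.1] 1.5306566179609398
blue (252.92587180985777, 58.13656730956555) [512.3  44. ] 1.2540272555231091
```

View pics/w3.png

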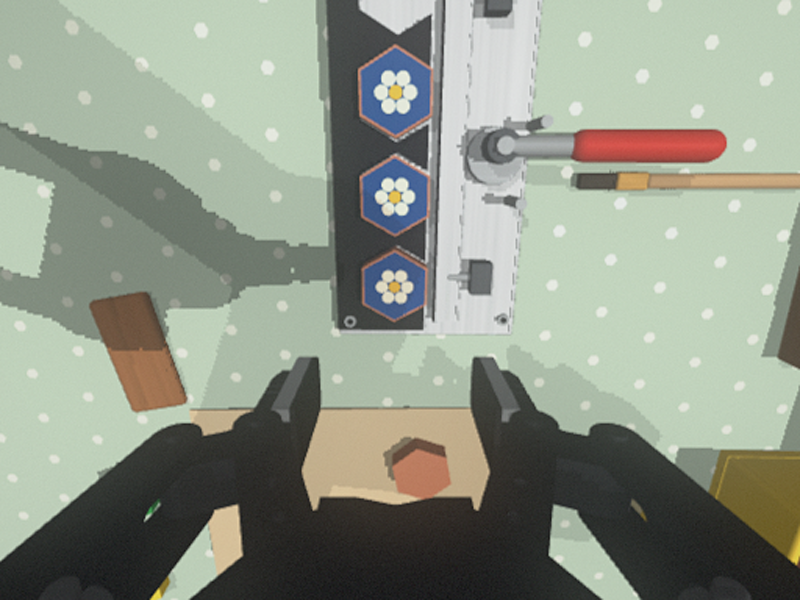

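The lever is at the open stop, with its handle at (650,146). The three painted tiles are unmoved at (395,92), (394,197) and (394,287). I'm descending on painted0.

Request:
{"op": "play_rows", "data": {"deltas": [[0,-0.02,-0.9,0,0,0,0.3],[0,0,-0.9,0,0,0,0.3],[0,0,-0.9,0,0,0,0.3],[0,0,-0.5,0,0,0,0.3],[0,0,-0.28,0,0,0,0.3],[0,0,0,0,0,0,0.3],[0,0,0,0,0,0,0.3]]}}

```text
time_s: 6.53
eef_pos: [514.5, -75.0, 16.5]
ee_rot: [0.0, 0.7, 0.715, 0.0]
force: [0.1, -0.3, 0.0]
grip_width: 0.646
```

Request:
{"op": "play_rows", "data": {"deltas": [[0,0,0,0,0,0,-1],[0,0,0,0,0,0,-1],[0,0,0,0,0,0,-1],[0,0,0,0,0,0,-1]]}}

```text
time_s: 6.87
eef_pos: [514.8, -75.3, 17.7]
ee_rot: [0.002, 0.7, 0.714, 0.001]
force: [0.9, 2.3, 6.2]
grip_width: 0.499
```

Request:
{"op": "play_rows", "data": {"deltas": [[0,0,0.2,0,0,0,-1],[0,0,0.6,0,0,0,-1],[0,0,0.9,0,0,0,-1],[0,0,0.9,0,0,0,-1],[0,0,0,0,0,0,-1]]}}

```text
time_s: 7.28
eef_pos: [516.5, -76.0, 127.3]
ee_rot: [0.005, 0.7, 0.714, 0.002]
force: [0.8, -0.8, -0.1]
grip_width: 0.496
```

Request:
{"op": "play_rows", "data": {"deltas": [[-0.29,0.93,0,0,0,0,-1],[-0.29,0.93,0,0,0,0,-1],[-0.29,0.93,0,0,0,0,-1],[-0.29,0.93,0,0,0,0,-1],[-0.29,0.93,0,0,0,0,-1],[-0.29,0.93,0,0,0,0,-1],[-0.29,0.93,0,0,0,0,-1],[-0.29,0.93,0,0,0,0,-1]]}}

```text
time_s: 7.95
eef_pos: [419.9, 224.2, 120.7]
ee_rot: [0.0, 0.7, 0.714, 0.0]
force: [-0.0, 0.5, -1.0]
grip_width: 0.497
```

Request:
{"op": "play_rows", "data": {"deltas": [[-0.29,0.93,0,0,0,0,-1],[0,0,-0.6,0,0,0,-1],[0,0,-0.6,0,0,0,-1],[0,0,0,0,0,0,-1],[0,0,0,0,0,0,-1]]}}

```text
time_s: 8.37
eef_pos: [408.9, 259.6, 72.2]
ee_rot: [-0.0, 0.7, 0.714, -0.001]
force: [0.4, -0.8, 0.1]
grip_width: 0.499
```

```bash
python3 - <<'E'
from h import *
from rig import sensors,capture
s=sensors.sense();c=capture("wrist");d=capture("scene")
print(s["eef_pos"],s["ee_rot"],s["grip_width"],s["force"])
a=np.hstack([c["pixels"][::,::,::-1],d["pixels"][:,:,::-1]]);cv2.imwrite("pics/w4.png",cv2.resize(a,(800,300),interpolation=cv2.INTER_AREA))
E
```

```text
[408.91658352 259.57218335  72.1584994 ] [-3.78378234e-04  6.99789656e-01  7.14348462e-01 -7.54639905e-04] 0.49855125927593563 [ 0.43433287 -0.81869447  0.05791807]
```

View pics/w4.png

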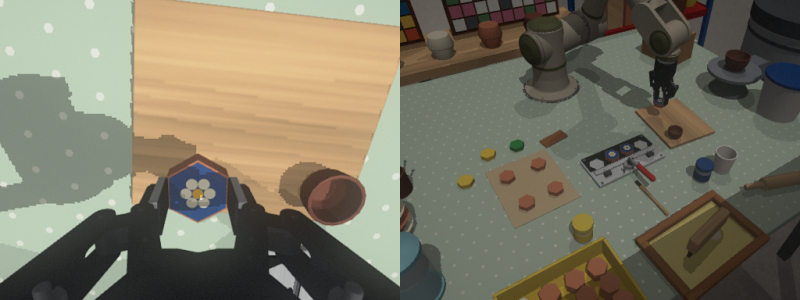

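painted0 is held level between the pads over the ware board, at (198,195) in the left half. I'll lower and release it.

Request:
{"op": "play_rows", "data": {"deltas": [[0,0,-0.8,0,0,0,-1],[0,0,-0.35,0,0,0,-1],[0,0,-0.12,0,0,0,-1],[0,0,0,0,0,0,-1],[0,0,0,0,0,0,-1]]}}

```text
time_s: 8.88
eef_pos: [410.2, 259.8, 22.6]
ee_rot: [0.0, 0.7, 0.714, 0.001]
force: [0.2, 0.1, 0.2]
grip_width: 0.495
```

Request:
{"op": "play_rows", "data": {"deltas": [[0,0,0,0,0,0,0.3],[0,0,0,0,0,0,0.3],[0,0,0,0,0,0,0.3],[0,0,0.5,0,0,0,0.3],[0,0,0.9,0,0,0,0.3],[0,0,0.9,0,0,0,0.3],[0,0,0,0,0,0,0.3],[0,0,0,0,0,0,0.3]]}}

```text
time_s: 9.55
eef_pos: [410.2, 260.1, 115.2]
ee_rot: [0.001, 0.7, 0.714, 0.002]
force: [-0.0, -0.3, -0.7]
grip_width: 0.649
```

Request:
{"op": "play_rows", "data": {"deltas": [[0.32,-0.86,0,0,0,0,0.3],[0.32,-0.86,0,0,0,0,0.3],[0.32,-0.86,0,0,0,0,0.3],[0.32,-0.86,0,0,0,0,0.3],[0.32,-0.86,0,0,0,0,0.3],[0.32,-0.86,0,0,0,0,0.3],[0.32,-0.86,0,0,0,0,0.3],[0.33,-0.88,0,0,0,0,0.3]]}}

```text
time_s: 10.22
eef_pos: [511.8, -17.9, 112.2]
ee_rot: [-0.001, 0.7, 0.714, -0.0]
force: [-0.0, 0.6, -0.1]
grip_width: 0.651
```

Request:
{"op": "play_rows", "data": {"deltas": [[0,0,0,0,0,0,0.3],[0,0,-0.9,0,0,0,0.3],[0,0,-0.9,0,0,0,0.3],[0,0,-0.3,0,0,0,0.3],[0,0,0,0,0,0,0.3],[0,0,0,0,0,0,0.3]]}}

```text
time_s: 10.72
eef_pos: [511.6, -16.0, 28.7]
ee_rot: [-0.001, 0.7, 0.714, -0.0]
force: [0.0, -0.3, 0.9]
grip_width: 0.655
```

Request:
{"op": "play_rows", "data": {"deltas": [[0.04,0,-0.26,0,0,0,0.3],[0,0,0,0,0,0,0.3],[0,0,0,0,0,0,-1],[0,0,0,0,0,0,-1],[0,0,0,0,0,0,-1],[0,0,0,0,0,0,-1]]}}

```text
time_s: 11.22
eef_pos: [514.0, -16.3, 19.4]
ee_rot: [0.0, 0.7, 0.714, 0.0]
force: [-0.3, -0.1, 2.5]
grip_width: 0.504
```

Request:
{"op": "play_rows", "data": {"deltas": [[0,0,0.2,0,0,0,-1],[0,0,0.6,0,0,0,-1],[0,0,0.9,0,0,0,-1],[0,0,0.7,0,0,0,-1],[-0.29,0.93,0,0,0,0,-1],[-0.29,0.93,0,0,0,0,-1],[-0.29,0.93,0,0,0,0,-1],[-0.29,0.93,0,0,0,0,-1]]}}

```text
time_s: 11.88
eef_pos: [466.5, 133.9, 115.7]
ee_rot: [0.0, 0.7, 0.714, 0.0]
force: [1.8, 0.5, -0.1]
grip_width: 0.494
```

Request:
{"op": "play_rows", "data": {"deltas": [[-0.29,0.93,0,0,0,0,-1],[-0.29,0.93,0,0,0,0,-1],[-0.29,0.93,0,0,0,0,-1],[-0.29,0.93,0,0,0,0,-1],[-0.29,0.93,0,0,0,0,-1],[0,0.5,-0.5,0,0,0,-1],[0,0,-0.5,0,0,0,-1],[0,0,0,0,0,0,-1]]}}

```text
time_s: 12.55
eef_pos: [407.1, 338.6, 72.2]
ee_rot: [-0.001, 0.699, 0.715, -0.003]
force: [-0.6, -0.1, -1.4]
grip_width: 0.494
```

Request:
{"op": "play_rows", "data": {"deltas": [[0,0,-0.8,0,0,0,-1],[0,0,-0.35,0,0,0,-1],[0,0,-0.1,0,0,0,-1],[0,0,0,0,0,0,-1],[0,0,0,0,0,0,0.3],[0,0,0,0,0,0,0.3],[0,0,0,0,0,0,0.3]]}}

```text
time_s: 13.13
eef_pos: [410.0, 338.7, 26.2]
ee_rot: [0.0, 0.7, 0.714, 0.001]
force: [-1.0, -0.5, 0.8]
grip_width: 0.655
```

Request:
{"op": "play_rows", "data": {"deltas": [[0,0,0.5,0,0,0,0.3],[0,0,0.9,0,0,0,0.3],[0,0,0.9,0,0,0,0.3],[0.325,-0.92,0,0,0,0,0.3],[0.325,-0.92,0,0,0,0,0.3],[0.325,-0.92,0,0,0,0,0.3],[0.325,-0.92,0,0,0,0,0.3]]}}

```text
time_s: 13.72
eef_pos: [461.7, 189.8, 118.0]
ee_rot: [0.001, 0.7, 0.715, 0.001]
force: [1.2, 0.8, 0.0]
grip_width: 0.653
```

Request:
{"op": "play_rows", "data": {"deltas": [[0.325,-0.92,0,0,0,0,0.3],[0.325,-0.92,0,0,0,0,0.3],[0.325,-0.92,0,0,0,0,0.3],[0.325,-0.92,0,0,0,0,0.3],[0,0,-0.9,0,0,0,0.3],[0,0,-0.9,0,0,0,0.3],[0,0,0,0,0,0,0.3],[0,0,0,0,0,0,0.3]]}}

```text
time_s: 14.38
eef_pos: [512.8, 44.2, 45.0]
ee_rot: [-0.001, 0.7, 0.714, -0.001]
force: [0.5, 0.7, 1.5]
grip_width: 0.649
```

Request:
{"op": "play_rows", "data": {"deltas": [[0,0,-0.4,0,0,0,0.3],[0,0,-0.27,0,0,0,0.3],[0,0,0,0,0,0,0.3],[0,0,0,0,0,0,-1],[0,0,0,0,0,0,-1],[0,0,0,0,0,0,-1],[0,0,0,0,0,0,-1]]}}

```text
time_s: 14.97
eef_pos: [514.0, 44.3, 19.6]
ee_rot: [0.001, 0.7, 0.714, 0.001]
force: [-1.3, 1.0, 6.9]
grip_width: 0.491
```

Request:
{"op": "play_rows", "data": {"deltas": [[0,0,0.2,0,0,0,-1],[0,0,0.6,0,0,0,-1],[0,0,0.9,0,0,0,-1],[0,0,0.7,0,0,0,-1],[-0.04,0.9,0,0,0,0,-1],[-0.04,0.9,0,0,0,0,-1],[-0.04,0.9,0,0,0,0,-1],[-0.04,0.9,0,0,0,0,-1]]}}

```text
time_s: 15.63
eef_pos: [506.7, 189.7, 115.4]
ee_rot: [0.0, 0.7, 0.714, 0.001]
force: [1.2, -0.3, -0.4]
grip_width: 0.493
```

Request:
{"op": "play_rows", "data": {"deltas": [[-0.04,0.9,0,0,0,0,-1],[-0.04,0.9,0,0,0,0,-1],[-0.04,0.9,0,0,0,0,-1],[-0.04,0.9,0,0,0,0,-1],[0,0,-0.5,0,0,0,-1],[0,0,-0.5,0,0,0,-1],[0,0,0,0,0,0,-1],[0,0,0,0,0,0,-1]]}}

```text
time_s: 16.3
eef_pos: [500.2, 332.0, 74.4]
ee_rot: [-0.0, 0.7, 0.714, -0.001]
force: [0.7, -0.1, 0.5]
grip_width: 0.494
```

Request:
{"op": "play_rows", "data": {"deltas": [[0,0,-0.8,0,0,0,-1],[0,0,-0.35,0,0,0,-1],[0,0,-0.16,0,0,0,-1],[0,0,0,0,0,0,-1],[0,0,0,0,0,0,-1]]}}

```text
time_s: 16.72
eef_pos: [501.5, 332.2, 23.4]
ee_rot: [0.0, 0.7, 0.714, 0.001]
force: [-0.2, 0.2, -0.6]
grip_width: 0.492
```

Request:
{"op": "play_rows", "data": {"deltas": [[0,0,0,0,0,0,0.3],[0,0,0,0,0,0,0.3],[0,0,0,0,0,0,0.3],[0,-0.2,0.9,0,0,0,0.3],[0,-0.9,0.3,0,0,0,0.3],[0,-0.9,0.3,0,0,0,0.3],[0,-0.9,0.3,0,0,0,0.3],[0,-0.9,0.3,0,0,0,0.3]]}}

```text
time_s: 17.38
eef_pos: [500.2, 178.7, 106.7]
ee_rot: [0.0, 0.7, 0.715, 0.0]
force: [0.2, -0.3, -0.0]
grip_width: 0.654
```

Request:
{"op": "play_rows", "data": {"deltas": [[-0.3,-0.9,0.3,0,0,0,0.3],[-0.3,-0.5,0.7,0,0,0,0.3],[0,0,0,0,0,0,0.3],[0,0,0,0,0,0,0.3]]}}

```text
time_s: 17.72
eef_pos: [477.1, 123.4, 147.3]
ee_rot: [0.001, 0.7, 0.714, 0.001]
force: [0.4, 1.3, -1.0]
grip_width: 0.651
```

```bash
python3 - <<'E'
from h import *
from rig import sensors,capture
s=sensors.sense();c=capture("wrist");np.set_printoptions(suppress=True,precision=1);P=cloud(c,s)
print(s["eef_pos"],s["ee_rot"],s["grip_width"])
H=hsv(c);h,S,v=H[...,0],H[...,1],H[...,2]
for b in blobs((h>95)&(h<130)&(S>90),300,8000):
    m=np.zeros(h.shape,np.uint8);cv2.fillPoly(m,[b],1);Q=P[(m>0)];Q=Q[abs(Q[:,2]-28)<10];A=np.linalg.lstsq(np.c_[Q[:,:2]-Q[:,:2].mean(0),np.ones(len(Q))],Q[:,2],rcond=None)[0]
    print("blue",cen(b),ray(c,cen(b),28,s)[0][:2],A)
cv2.imwrite("pics/w5.png",cv2.resize(c["pixels"][:,:,::-1],(800,600),interpolation=cv2.INTER_CUBIC))
E
```

```text
[477.1 123.4 147.3] [0.  0.7 0.7 0. ] 0.6511997668603701
blue (178.27027478493275, 31.291823269021965) [410.7 259.7] [ 0.  -0.  27.2]
```

View pics/w5.png

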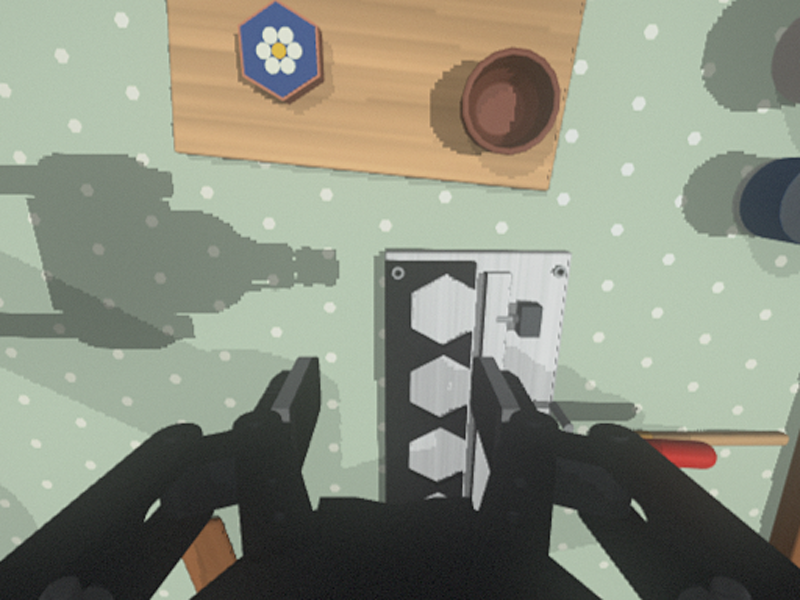

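painted0 lies flat on the board at (279,50), top at 27.2 mm. The pot is in place at (510,100), and the nests are empty. Next I'll look at the canvas.

Request:
{"op": "play_rows", "data": {"deltas": [[0,-0.96,0.2,0,0,0,0.5],[0,-0.96,0.2,0,0,0,0.5],[0,-0.96,0.2,0,0,0,0.5],[0,-0.96,0.2,0,0,0,0.5],[0,-0.96,0.2,0,0,0,0.5],[0,-0.96,0.2,0,0,0,0.5],[0,-0.96,0.2,0,0,0,0.5],[0,-0.96,0.2,0,0,0,0.5]]}}

```text
time_s: 18.43
eef_pos: [476.6, -184.1, 209.1]
ee_rot: [-0.001, 0.699, 0.715, -0.0]
force: [0.1, 1.5, 0.2]
grip_width: 0.753
```

Request:
{"op": "play_rows", "data": {"deltas": [[0,-0.96,0.2,0,0,0,0.5],[0,-0.96,0.2,0,0,0,0.5],[0,-0.96,0.2,0,0,0,0.5],[0,0,0,0,0,0,0.5],[0,0,0,0,0,0,0.5]]}}

```text
time_s: 18.85
eef_pos: [476.8, -299.0, 232.3]
ee_rot: [-0.001, 0.7, 0.714, 0.0]
force: [0.3, 0.9, -0.4]
grip_width: 0.751
```

```bash
cat > tl.py <<'E'
from h import *
from rig import sensors,capture
import sys
np.set_printoptions(suppress=True,precision=1)
s=sensors.sense();c=capture("wrist");print(s["eef_pos"],s["grip_width"])
H=hsv(c);h,S,v=H[...,0],H[...,1],H[...,2]
print(tiles(c,s,17,9.5,((h<13)|(h>174))&(S>105)&(v>60),500,6000))
if len(sys.argv)>1: cv2.imwrite(sys.argv[1],cv2.resize(c["pixels"][:,:,::-1],(800,600),interpolation=cv2.INTER_CUBIC))
E
python3 tl.py pics/w6.png
```

```text
[ 476.8 -299.   232.3] 0.7507710582448697
[[ 418.5 -346.    23.    49.1   45.6]
 [ 546.1 -332.     8.8   46.    49.2]
 [ 416.3 -239.4   -0.5   44.5   47.6]
 [ 539.7 -235.4   11.7   46.4   46. ]]
```

View pics/w6.png

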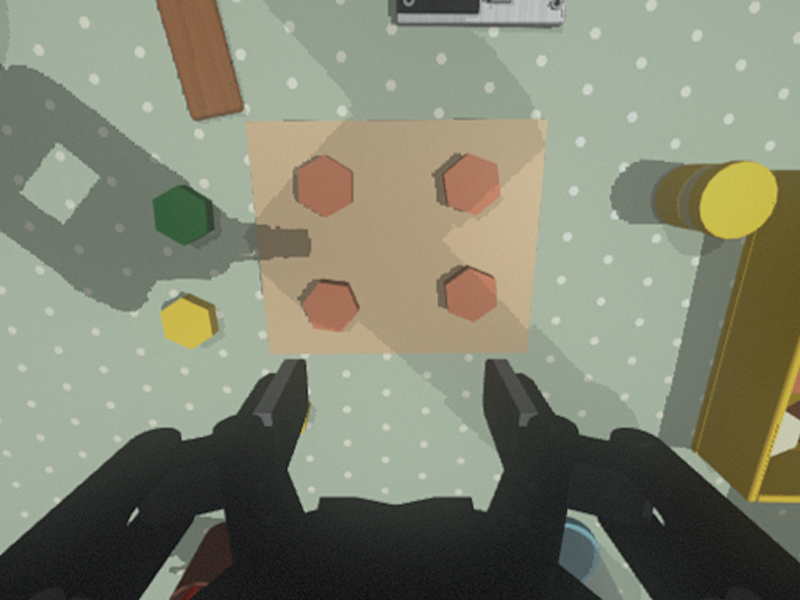

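Canvas view: the four plain tiles are at (324,186), (471,183), (331,305) and (470,293), unmoved since the first look. I'm picking the one at (416,-240) first.

Request:
{"op": "play_rows", "data": {"deltas": [[-0.25,0.245,-0.85,0,0,0,0.5],[-0.25,0.245,-0.85,0,0,0,0.5],[-0.25,0.245,-0.85,0,0,0,0.5],[-0.25,0.245,-0.85,0,0,0,0.5],[-0.25,0.245,-0.75,0,0,0,0.5],[-0.25,0.245,-0.5,0,0,0,0.5],[0,0,0,0,0,0,0.5],[0,0,0,0,0,0,0.5]]}}

```text
time_s: 19.57
eef_pos: [416.8, -238.2, 47.6]
ee_rot: [-0.001, 0.699, 0.715, 0.0]
force: [-0.0, -0.8, 1.2]
grip_width: 0.753
```

Request:
{"op": "play_rows", "data": {"deltas": [[0,-0.05,-0.5,0,0,0,0.5],[0,0,-0.41,0,0,0,0.5],[0,0,0,0,0,0,0.5],[0,0,0,0,0,0,-1],[0,0,0,0,0,0,-1],[0,0,0,0,0,0,-1],[0,0,0,0,0,0,-1],[0,0,0,0,0,0,-1]]}}

```text
time_s: 20.23
eef_pos: [417.7, -242.1, 13.3]
ee_rot: [0.002, 0.7, 0.714, 0.0]
force: [-0.5, 1.7, 5.3]
grip_width: 0.486
```

Request:
{"op": "play_rows", "data": {"deltas": [[0,0,0.4,0,0,0,-1],[0,0,0.9,0,0,0,-1],[0,0,0.5,0,0,0,-1],[0.5,0.82,0,0,0,0,-1],[0.5,0.82,0,0,0,0,-1],[0.5,0.82,0,0,0,0,-1],[0.5,0.82,0,0,0,0,-1],[0.5,0.82,0,0,0,0,-1]]}}

```text
time_s: 20.9
eef_pos: [517.8, -75.8, 85.0]
ee_rot: [0.001, 0.7, 0.714, 0.0]
force: [0.3, -1.4, 0.2]
grip_width: 0.486
```

Request:
{"op": "play_rows", "data": {"deltas": [[0,0,0,0,0,0,-1],[0,0,0,0,0,0,-1],[0,0,0,0,0,0,-1]]}}

```text
time_s: 21.15
eef_pos: [516.7, -77.8, 84.1]
ee_rot: [0.001, 0.7, 0.715, 0.0]
force: [-0.6, 0.7, -0.9]
grip_width: 0.486
```

```bash
python3 tl.py pics/w7.png
```

```text
[516.7 -77.8  84.1] 0.4858724822548944
[[ 517.2 -113.7    1.    64.6   74.4]
 [ 672.3   19.5  -29.4   77.    21.1]]
```

View pics/w7.png

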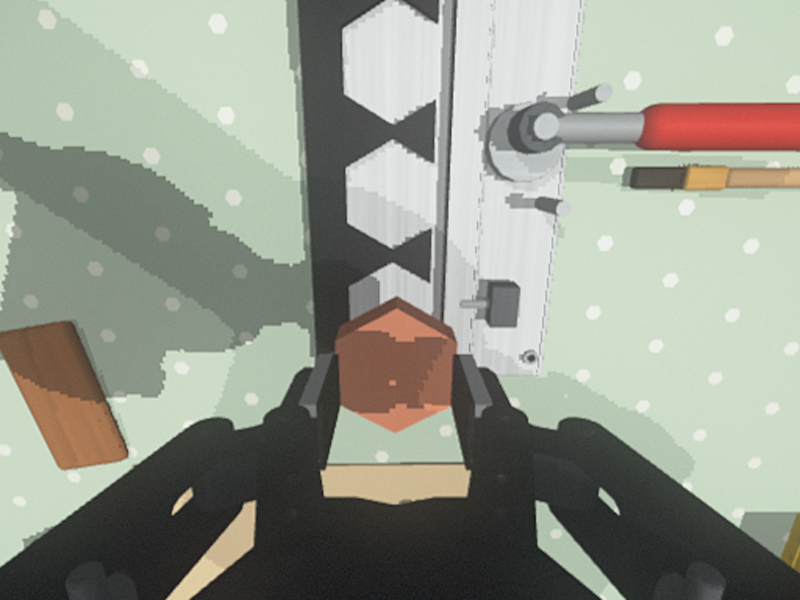

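The tile is held straight between the pads at (397,375), with the empty nests above it. I'll work out its offset from the nest.

```bash
cat > off.py <<'E'
from h import *
from rig import sensors,capture
import sys
np.set_printoptions(suppress=True,precision=1)
s=sensors.sense();c=capture("wrist");H=hsv(c);h,S,v=H[...,0],H[...,1],H[...,2]
off=float(sys.argv[1])
for b in blobs(((h<13)|(h>174))&(S>105)&(v>60),1500):
    if abs(cen(b)[0]-255)<40:
        p=ray(c,b,s["eef_pos"][2]-off+15,s)[:,:2]
        q=ray(c,b,s["eef_pos"][2]-off,s)[:,:2]
        # near corner (-y) is the top edge's; far corner (+y): top edge vs bottom edge
        print("tile y: top-plane near",p[:,1].min(),"far",p[:,1].max(),"bot-plane far",q[:,1].max(),"x",p[:,0].min(),p[:,0].max())
w=(S<40)&(v>120)
for b in blobs(w,800,12000):
    p=ray(c,b,15,s)[:,:2]
    if 480<p[:,0].mean()<545: print("nest",p.min(0),p.max(0),(p.min(0)+p.max(0))/2)
print(s["eef_pos"],s["grip_width"])
E
python3 off.py 11.3
```

```text
tile y: top-plane near -99.3574268272978 far -50.19535740537793 bot-plane far -55.24255954044096 x 495.1314384661237 537.7519805588144
nest [ 477.7 -173. ] [ 558.9 -133.5] [ 518.3 -153.2]
nest [490.4 -80.4] [540.3  66.5] [515.4  -7. ]
[516.4 -78.3  83.9] 0.48713362432977836
```

```bash
cat > top.py <<'E'
from h import *
from rig import sensors,capture
np.set_printoptions(suppress=True,precision=1)
s=sensors.sense();c=capture("wrist");P=cloud(c,s)
Q=P[225:265,235:275].reshape(-1,3);print("tile top z",np.median(Q[:,2]),Q[:,2].std(),"tcp",s["eef_pos"])
Q=P[225:265,245:265];A=np.linalg.lstsq(np.c_[Q.reshape(-1,3)[:,:2],np.ones(Q.size//3)],Q[...,2].ravel(),rcond=None)[0];print("tilt",A[:2])
zt=np.median(Q[...,2]);H=hsv(c);h,S,v=H[...,0],H[...,1],H[...,2]
for b in blobs(((h<13)|(h>174))&(S>105)&(v>60),1500):
    if abs(cen(b)[0]-255)<40:
        p=ray(c,b,zt,s)[:,:2];q=ray(c,b,zt-15,s)[:,:2];print("near->cy",p[:,1].min()+25.4,"far->cy",q[:,1].max()-25.4,"x",(p[:,0].min()+p[:,0].max())/2,np.ptp(p[:,0]))
f=P[60:90,235:270];print("nest floor z",np.median(f[...,2]))
# nest1 floor mask: corners at z=10
w=(S<40)&(v>110)&(np.abs(P[...,2]-10)<2.2)
for n,(y0) in enumerate((-75.7,-15.7,44.3)):
    m=w&(np.abs(P[...,1]-y0)<28)&(np.abs(P[...,0]-515)<21.5)
    if m.sum()>300: print("nest",n,m.sum(),P[m][:,:2].min(0),P[m][:,:2].max(0))
E
python3 top.py
```

```text
tile top z 86.77577480477721 6.962640654738575 tcp [516.3 -78.5  83.8]
tilt [-0.   0.4]
near->cy -74.72799078360251 far->cy -81.15037591523307 x 516.3338875332254 42.96261650706731
nest floor z 13.382119861661153
nest 0 1133 [493.6 -82.4] [536.5 -47.8]
nest 1 3083 [493.5 -43.7] [536.5  12.1]
nest 2 3936 [493.5  16.3] [536.5  68.3]
```

```bash
python3 - <<'E'
from h import *
from rig import sensors,capture
np.set_printoptions(suppress=True,precision=1)
s=sensors.sense();c=capture("wrist");P=cloud(c,s)
for r in range(180,285,4): print(r,np.median(P[r-1:r+2,248:262].reshape(-1,3),axis=0))
E
```

```text
180 [517.5 -61.9   9.2]
184 [517.2 -65.2   9.4]
188 [517.7 -68.8   9.2]
192 [516.8 -52.2  73.1]
196 [516.8 -52.2  80.7]
200 [516.8 -52.8  86.2]
204 [516.8 -54.8  86.8]
208 [516.9 -57.   86.5]
212 [516.9 -59.6  86.8]
216 [516.7 -61.9  86.7]
220 [517.  -64.4  86.6]
224 [517.1 -66.9  86.6]
228 [517.1 -69.4  86.5]
232 [517.2 -71.8  86.6]
236 [517.2 -74.4  86.6]
240 [517.3 -76.8  86.4]
244 [517.4 -79.3  86.7]
248 [517.4 -82.   86.7]
252 [517.5 -84.5  86.6]
256 [517.5 -87.2  86.8]
260 [517.6 -89.8  86.7]
264 [517.6 -92.6  86.8]
268 [517.7 -95.6  86.5]
272 [517.8 -98.1  86.6]
276 [ 518.5 -161.2   -0.3]
280 [ 519.8 -166.3   -0.8]
284 [ 520.  -170.6   -0.5]
```

Request:
{"op": "play_rows", "data": {"deltas": [[0,0.02,-0.9,0,0,0,-1],[0,0,-0.4,0,0,0,-1],[0,0,0,0,0,0,-1],[0,0,-0.12,0,0,0,-1],[0,0,-0.1,0,0,0,-1],[0,0,0,0,0,0,-1],[0,0,0,0,0,0,-1]]}}

```text
time_s: 21.93
eef_pos: [517.6, -77.7, 24.5]
ee_rot: [0.002, 0.7, 0.714, 0.0]
force: [-2.8, -0.8, 9.8]
grip_width: 0.486
```

Request:
{"op": "play_rows", "data": {"deltas": [[-0.05,0,0,0,0,0,-1],[0,0,0,0,0,0,-1],[0,0,0,0,0,0,-1]]}}

```text
time_s: 22.18
eef_pos: [516.3, -77.6, 24.8]
ee_rot: [0.003, 0.7, 0.714, 0.001]
force: [1.2, -1.2, 6.7]
grip_width: 0.489
```

```bash
cat > prof.py <<'E'
from h import *
from rig import sensors,capture
np.set_printoptions(suppress=True,precision=1)
s=sensors.sense();c=capture("wrist");P=cloud(c,s);print(s["eef_pos"],s["force"],s["grip_width"])
for r in range(150,300,4): print(r,np.median(P[r-1:r+2,248:262].reshape(-1,3),axis=0),end=' ')
cv2.imwrite("pics/p%d.png"%(s["time_s"]*100),cv2.resize(c["pixels"][:,:,::-1],(800,600),interpolation=cv2.INTER_CUBIC))
E
python3 prof.py
```

```text
[516.3 -77.6  24.8] [ 1.2 -1.2  6.7] 0.48917686994696424
150 [516.5 -26.9   9.3] 154 [516.5 -29.3   9.2] 158 [516.5 -31.6   9.6] 162 [516.3 -34.    9.2] 166 [516.4 -36.5   9.3] 170 [516.7 -38.9   9.3] 174 [516.8 -41.2   9.4] 178 [516.8 -43.1  13.9] 182 [516.8 -44.9  14.3] 186 [516.8 -47.4  14.6] 190 [516.9 -49.8  14.4] 194 [516.8 -50.8  19.7] 198 [516.8 -51.   25.9] 202 [516.8 -52.2  29.2] 206 [516.8 -54.5  29.1] 210 [516.9 -56.9  28.9] 214 [516.7 -59.3  28.8] 218 [517.  -61.8  28.6] 222 [517.1 -64.1  28.7] 226 [517.1 -66.8  28.4] 230 [517.2 -69.4  28.2] 234 [517.2 -71.7  28.1] 238 [517.3 -74.5  27.8] 242 [517.4 -77.1  27.7] 246 [517.4 -79.8  27.6] 250 [517.5 -82.4  27.4] 254 [517.6 -85.1  27.2] 258 [517.6 -87.9  27.1] 262 [517.4 -90.8  26.9] 266 [517.7 -93.7  26.7] 270 [517.8 -96.6  26.5] 274 [ 518.  -100.3   25.7] 278 [ 518.3 -110.9   14.3] 282 [ 518.6 -125.    -0.4] 286 [ 518.9 -128.3   -0.7] 290 [ 518.9 -131.9   -0.9] 294 [ 519.  -135.3   -0.8] 298 [ 519.1 -138.8   -0.7]
```

The tile is tilted: its +y side is on the rim and its -y side is down in the nest. I'll nudge it towards -y.

Request:
{"op": "play_rows", "data": {"deltas": [[0,-0.04,0,0,0,0,-1],[0,0,0,0,0,0,-1],[0,0,0,0,0,0,-1]]}}

```text
time_s: 22.48
eef_pos: [514.8, -78.5, 23.1]
ee_rot: [0.0, 0.7, 0.714, 0.0]
force: [0.2, -0.1, -0.4]
grip_width: 0.486
```

Request:
{"op": "play_rows", "data": {"deltas": [[0,-0.03,0,0,0,0,-1],[0,0,0,0,0,0,-1],[0,0,0,0,0,0,-1]]}}

```text
time_s: 22.73
eef_pos: [514.5, -79.5, 22.5]
ee_rot: [-0.0, 0.7, 0.714, -0.0]
force: [0.4, -0.2, -0.3]
grip_width: 0.482
```

```bash
python3 prof.py | tail -1 | grep -oE "(198|202|222|242|262|266|270) \[[^]]*\]"
```

```text
198 [515.  -53.2  23.1]
202 [515.  -54.6  25.6]
222 [515.3 -66.6  25.5]
242 [515.6 -79.   25.5]
262 [515.9 -92.3  25.3]
266 [515.9 -95.   25.4]
270 [516.  -97.5  25.5]
```

It has dropped in: flat, top at 25.5 mm and no load. I'll release it, go up and check.

Request:
{"op": "play_rows", "data": {"deltas": [[0,0,0,0,0,0,0.1],[0,0,0,0,0,0,0.2],[0,0,0,0,0,0,0.3],[0,0,0.5,0,0,0,0.3],[0,0,0.9,0,0,0,0.5],[0,-0.9,0.3,0,0,0,0.5],[0,-0.9,0.3,0,0,0,0.5],[0,0,0,0,0,0,0.5]]}}

```text
time_s: 23.45
eef_pos: [515.7, -156.8, 105.3]
ee_rot: [0.003, 0.701, 0.713, 0.0]
force: [-0.5, -1.0, -0.3]
grip_width: 0.752
```

```bash
cat > seat.py <<'E'
from h import *
from rig import sensors,capture
np.set_printoptions(suppress=True,precision=2)
s=sensors.sense();c=capture("wrist");P=cloud(c,s);H=hsv(c);h,S,v=H[...,0],H[...,1],H[...,2];print(s["eef_pos"])
for b in blobs(((h<13)|(h>174))&(S>100)&(v>50),400):
    m=np.zeros(h.shape,np.uint8);cv2.fillPoly(m,[b],1);m=cv2.erode(m,np.ones((5,5)));Q=P[m>0]
    if len(Q)<60: continue
    z=np.median(Q[:,2]);Q=Q[abs(Q[:,2]-z)<5];A=np.linalg.lstsq(np.c_[Q[:,:2]-Q[:,:2].mean(0),np.ones(len(Q))],Q[:,2],rcond=None)[0]
    xy=ray(c,b,z,s)[:,:2];print("c(top)",ray(c,cen(b),z,s)[0][:2],"mid",ray(c,cen(b),z-7.5,s)[0][:2],"ang %.1f"%hexang(xy),"top z",A[2],"slope",A[:2],"n",len(Q))
E
python3 seat.py
```

```text
[ 515.73 -156.81  105.28]
c(top) [ 538.99 -232.73] mid [ 539.81 -237.65] ang 10.9 top z 16.28887073848924 slope [-0.   -0.01] n 1217
c(top) [514.2  -76.05] mid [514.22 -75.86] ang 0.0 top z 24.445272694640888 slope [ 0. -0.] n 2338
```

The first tile is seated at (514.2,-76), flat, top at 24.4 mm. Next is the tile at (539.7,-237), turned 11°.

Request:
{"op": "play_rows", "data": {"deltas": [[0.2,-0.67,-0.4,0,0,0.56,0.5],[0.2,-0.67,-0.4,0,0,0.56,0.5],[0.2,-0.67,-0.4,0,0,0.53,0.5],[0,0,0,0,0,0,0.5],[0,0,0,0,0,0,0.5]]}}

```text
time_s: 23.92
eef_pos: [537.9, -231.6, 52.9]
ee_rot: [-0.002, 0.636, 0.772, -0.0]
force: [0.2, 0.5, 0.8]
grip_width: 0.749
```

Request:
{"op": "play_rows", "data": {"deltas": [[0.04,-0.14,-0.6,0,0,0,0.5],[0,0,-0.42,0,0,0,0.5],[0,0,0,0,0,0,0.5],[0,0,0,0,0,0,-1],[0,0,0,0,0,0,-1],[0,0,0,0,0,0,-1],[0,0,0,0,0,0,-1],[0,0,0,0,0,0,-1]]}}

```text
time_s: 24.58
eef_pos: [541.3, -238.3, 17.2]
ee_rot: [0.003, 0.635, 0.772, -0.0]
force: [-2.7, -0.8, 9.5]
grip_width: 0.04
```

Request:
{"op": "play_rows", "data": {"deltas": [[0,0,0.4,0,0,0,-1],[0,0,0.9,0,0,0,-1],[-0.105,0.9,0.2,0,0,-0.28,-1],[-0.105,0.92,0.2,0,0,-0.28,-1],[-0.105,0.92,0,0,0,-0.27,-1],[-0.105,0.92,0,0,0,-0.27,-1],[-0.105,0.92,0,0,0,-0.27,-1],[-0.105,0.92,0,0,0,-0.28,-1]]}}

```text
time_s: 25.25
eef_pos: [514.8, -15.5, 83.4]
ee_rot: [0.001, 0.7, 0.714, 0.001]
force: [0.7, -0.7, -0.3]
grip_width: -0.001
```

Request:
{"op": "play_rows", "data": {"deltas": [[0,0,0,0,0,0,-1],[0,0,0,0,0,0,-1]]}}

```text
time_s: 25.42
eef_pos: [515.1, -15.8, 83.2]
ee_rot: [0.001, 0.699, 0.716, 0.001]
force: [-0.1, -0.4, -0.2]
grip_width: -0.001
```

```bash
cat >> prof.py <<'E'
# held tile centre: depth mask of top face
d=c["z_map"];zt=np.median(P[225:255,248:262,2]);Q=P[(abs(P[...,2]-zt)<1.5)&(abs(P[...,0]-s["eef_pos"][0])<19)&(abs(P[...,1]-s["eef_pos"][1])<40)]
y=Q[abs(Q[:,0]-np.median(Q[:,0]))<4][:,1];print("\nTILE top",zt,"y",y.min(),y.max(),(y.min()+y.max())/2)
E
python3 prof.py | sed -n '1p;$p'; python3 prof.py |grep -oE "(198|202|222|242|262|266|270) \[[^]]*\]"
```

```text
[515.1 -15.8  83.2] [-0.1 -0.4 -0.2] -0.0006961453211375691
TILE top 103.62879446407905 y -5.51665325964872 -4.086259867008849 -4.8014565633287845
198 [517.2 -15.8   9.4]
202 [517.3 -19.4   9.4]
222 [517.7 -38.2   9.2]
242 [516.   -6.  105.9]
262 [516.   -8.2 120.1]
266 [516.  -10.  120.3]
270 [516.1 -12.  120.3]
```

The grip closed empty: the fingers shut on top of the tile. I'll go back and look.

Request:
{"op": "play_rows", "data": {"deltas": [[0,-0.9,0.3,0,0,0,0.5],[0,-0.9,0.3,0,0,0,0.5],[0,-0.9,0.3,0,0,0,0.5],[0,-0.9,0.3,0,0,0,0.5],[0,-0.9,0.3,0,0,0,0.5],[0,-0.9,0.3,0,0,0,0.5],[0,0,0,0,0,0,0.5],[0,0,0,0,0,0,0.5]]}}

```text
time_s: 26.18
eef_pos: [514.4, -236.3, 154.3]
ee_rot: [0.001, 0.701, 0.713, 0.0]
force: [0.3, -0.2, -0.4]
grip_width: 0.747
```

```bash
python3 seat.py; python3 tl.py pics/w8.png >/dev/null
```

```text
[ 514.42 -236.28  154.29]
c(top) [ 545.18 -328.25] mid [ 546.04 -332.71] ang 11.0 top z 16.286651905913672 slope [-0.   -0.01] n 832
c(top) [ 539.56 -234.32] mid [ 540.27 -236.27] ang 11.6 top z 16.41527522688246 slope [0. 0.] n 1080
c(top) [514.46 -84.16] mid [514.5  -82.02] ang 0.1 top z 24.500355256646365 slope [ 0. -0.] n 1331
```

View pics/w8.png

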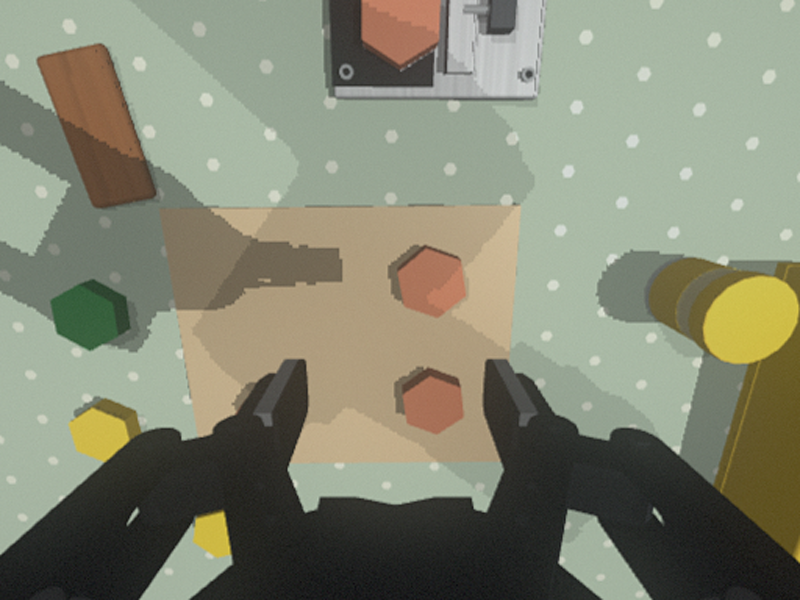

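The tile hasn't moved, at (540,-236.5). I was too high, so I'm going again and checking z before closing.

Request:
{"op": "play_rows", "data": {"deltas": [[0.2,0,-0.7,0,0,0.57,0.5],[0.22,0,-0.7,0,0,0.57,0.5],[0.22,0,-0.7,0,0,0.57,0.5],[0,0,-0.7,0,0,0,0.5],[0,0,-0.6,0,0,0,0.5],[0,0,0,0,0,0,0.5],[0,0,0,0,0,0,0.5]]}}

```text
time_s: 26.87
eef_pos: [540.2, -232.4, 17.3]
ee_rot: [-0.001, 0.633, 0.774, -0.0]
force: [0.1, -0.2, 0.3]
grip_width: 0.751
```

Request:
{"op": "play_rows", "data": {"deltas": [[0,-0.1,-0.2,0,0,0,0.5],[0,0,0,0,0,0,0.5],[0,0,0,0,0,0,0.5]]}}

```text
time_s: 27.12
eef_pos: [540.8, -237.9, 10.6]
ee_rot: [0.001, 0.633, 0.774, 0.0]
force: [-0.2, -0.0, 0.5]
grip_width: 0.746
```

Request:
{"op": "play_rows", "data": {"deltas": [[0,0.02,-0.04,0,0,0,0.1],[0,0,0,0,0,0,-1],[0,0,0,0,0,0,-1],[0,0,0,0,0,0,-1],[0,0,0,0,0,0,-1]]}}

```text
time_s: 27.53
eef_pos: [540.8, -236.8, 8.8]
ee_rot: [0.001, 0.633, 0.774, 0.0]
force: [-0.6, 0.6, 5.5]
grip_width: 0.497
```

Request:
{"op": "play_rows", "data": {"deltas": [[0,0,0.4,0,0,0,-1],[0,0,0.6,0,0,0,-1],[0,0,0,0,0,0,-1]]}}

```text
time_s: 27.78
eef_pos: [542.1, -237.7, 51.9]
ee_rot: [0.003, 0.633, 0.774, 0.0]
force: [-0.1, -0.9, 0.7]
grip_width: 0.499
```

Request:
{"op": "play_rows", "data": {"deltas": [[-0.115,0.9,0.13,0,0,-0.28,-1],[-0.115,0.92,0.13,0,0,-0.28,-1],[-0.115,0.92,0.13,0,0,-0.28,-1],[-0.115,0.92,0.13,0,0,-0.28,-1],[-0.115,0.92,0.13,0,0,-0.28,-1],[-0.115,0.92,0.13,0,0,-0.28,-1],[0,0,0,0,0,0,-1],[0,0,0,0,0,0,-1]]}}

```text
time_s: 28.45
eef_pos: [512.7, -15.2, 79.3]
ee_rot: [0.0, 0.698, 0.717, -0.0]
force: [0.6, -0.4, -0.3]
grip_width: 0.5
```

```bash
python3 prof.py | sed -n '1p;$p'; python3 prof.py |grep -oE "(198|202|222|242|262|266|270) \[[^]]*\]"; python3 -c "
from rig import sensors;print(sensors.sense()['ee_rot'])"
```

```text
[512.7 -15.2  79.3] [ 0.6 -0.4 -0.3] 0.5001292851813214
TILE top 86.69046201258062 y -40.152983804334056 10.90507876372947 -14.623952520302293
198 [513.3   8.6  75.5]
202 [513.2   8.5  81.9]
222 [513.5  -1.5  86.5]
242 [513.8 -13.6  86.6]
262 [513.9 -26.1  86.6]
266 [514.3 -29.   86.6]
270 [514.4 -31.7  86.5]
[-4.08875174e-06  6.98591798e-01  7.15520427e-01 -1.31856048e-04]
```

Request:
{"op": "play_rows", "data": {"deltas": [[0.02,-0.045,-0.9,0,0,-0.08,-1],[0,0,-0.35,0,0,0,-1],[0,0,0,0,0,0,-1],[0,0,0,0,0,0,-1]]}}

```text
time_s: 28.88
eef_pos: [513.6, -19.4, 29.0]
ee_rot: [-0.001, 0.702, 0.712, -0.0]
force: [-0.4, 0.3, 0.8]
grip_width: 0.499
```

Request:
{"op": "play_rows", "data": {"deltas": [[0,0.05,0,0,0,0,-1],[0,0,0,0,0,0,-1],[0,0,0,0,0,0,-1]]}}

```text
time_s: 29.13
eef_pos: [514.3, -16.7, 30.3]
ee_rot: [0.001, 0.702, 0.713, 0.0]
force: [0.8, -0.6, -1.3]
grip_width: 0.497
```

Request:
{"op": "play_rows", "data": {"deltas": [[0,0,-0.15,0,0,0,-1],[0,0,-0.1,0,0,0,-1],[0,0,0,0,0,0,-1],[0,0,0,0,0,0,-1]]}}

```text
time_s: 29.47
eef_pos: [513.5, -16.4, 19.0]
ee_rot: [-0.0, 0.702, 0.713, -0.0]
force: [0.6, 0.2, -0.3]
grip_width: 0.498
```

```bash
python3 prof.py > o; sed -n '1p;$p' o; grep -oE "(198|202|222|242|262|266|270) \[[^]]*\]" o
```

```text
[513.5 -16.4  19. ] [ 0.6  0.2 -0.3] 0.4976542383423898
TILE top 26.385572156908154 y -56.29489473160039 9.597729451233135 -23.348582640183626
198 [514.2   8.7  15.1]
202 [514.2   8.5  22. ]
222 [514.3  -1.4  26.5]
242 [514.6 -13.6  26.4]
262 [514.8 -26.4  26.2]
266 [514.8 -28.9  26.5]
270 [514.9 -31.4  26.5]
```

In the nest without load. I'll release it and head for the tile at (546,-333).

Request:
{"op": "play_rows", "data": {"deltas": [[0,0,-0.03,0,0,0,-1],[0,0,0,0,0,0,0.1],[0,0,0,0,0,0,0.2],[0,0,0,0,0,0,0.3],[0,0,0.5,0,0,0,0.3],[0,0,0.9,0,0,0,0.5],[0,-0.9,0.3,0,0,0,0.5],[0,-0.9,0.3,0,0,0,0.5]]}}

```text
time_s: 30.18
eef_pos: [514.2, -88.4, 100.0]
ee_rot: [0.001, 0.7, 0.714, 0.0]
force: [1.1, -0.6, -0.2]
grip_width: 0.749
```

Request:
{"op": "play_rows", "data": {"deltas": [[0.1,-0.9,0.2,0,0,0,0.5],[0.1,-0.9,0.2,0,0,0,0.5],[0,-0.5,0,0,0,0,0.5],[0,0,0,0,0,0,0.5],[0,0,0,0,0,0,0.5]]}}

```text
time_s: 30.6
eef_pos: [521.4, -181.1, 113.9]
ee_rot: [-0.0, 0.702, 0.712, 0.0]
force: [0.5, 0.5, -0.5]
grip_width: 0.752
```

```bash
python3 seat.py
```

```text
[ 521.43 -181.07  113.93]
c(top) [ 388.79 -362.85] mid [ 384.68 -370.86] ang -29.3 top z 16.103999190704098 slope [0.01 0.  ] n 519
c(top) [ 542.59 -314.82] mid [ 543.29 -321.33] ang 8.9 top z 15.600771615895642 slope [ 0.02 -0.11] n 473
c(top) [514.3  -75.98] mid [514.11 -74.99] ang 0.0 top z 24.433915143352507 slope [0. 0.] n 2391
c(top) [514.21 -34.67] mid [514.01 -32.34] ang -29.6 top z 24.260075728121887 slope [-0.01  0.02] n 530
```

Request:
{"op": "play_rows", "data": {"deltas": [[-0.2,-0.9,0.3,0,0,0,0.5],[-0.2,-0.9,0.3,0,0,0,0.5],[-0.2,-0.9,0.3,0,0,0,0.5],[0,0,0,0,0,0,0.5],[0,0,0,0,0,0,0.5]]}}

```text
time_s: 31.07
eef_pos: [497.6, -288.6, 150.3]
ee_rot: [0.0, 0.702, 0.712, 0.0]
force: [0.3, 0.8, -0.1]
grip_width: 0.748
```

```bash
python3 seat.py
```

```text
[ 497.61 -288.64  150.31]
c(top) [ 388.72 -356.93] mid [ 385.79 -360.81] ang -22.3 top z 16.196055761875073 slope [-0.01  0.  ] n 653
c(top) [ 544.89 -329.67] mid [ 546.21 -332.82] ang 9.7 top z 16.437621201166156 slope [0. 0.] n 972
```

The tile that was at (418,-347) has been knocked to about (387,-361). I'm taking the (546,-333) one now.

Request:
{"op": "play_rows", "data": {"deltas": [[0.3,-0.28,-0.8,0,0,0.35,0.5],[0.3,-0.28,-0.8,0,0,0.35,0.5],[0.3,-0.28,-0.8,0,0,0.35,0.5],[0.3,-0.27,-0.4,0,0,0.35,0.5],[0,0,-0.4,0,0,0,0.5],[0,0,0,0,0,0,0.5],[0,0,0,0,0,0,0.5]]}}

```text
time_s: 31.7
eef_pos: [545.7, -330.7, 21.3]
ee_rot: [-0.001, 0.647, 0.763, 0.0]
force: [-1.3, 0.5, 0.3]
grip_width: 0.755
```

Request:
{"op": "play_rows", "data": {"deltas": [[0,-0.03,-0.25,0,0,0,0.5],[0,0,-0.03,0,0,0,0.5],[0,0,0,0,0,0,0.5],[0,0,0,0,0,0,0.5]]}}

```text
time_s: 32.03
eef_pos: [545.8, -334.0, 11.5]
ee_rot: [0.0, 0.648, 0.762, -0.0]
force: [-0.5, 0.8, 0.2]
grip_width: 0.746
```

Request:
{"op": "play_rows", "data": {"deltas": [[0,0.02,-0.07,0,0,0,0.2],[0,0,0,0,0,0,-1],[0,0,0,0,0,0,-1],[0,0,0,0,0,0,-1],[0,0,0,0,0,0,-1]]}}

```text
time_s: 32.45
eef_pos: [545.8, -333.3, 8.4]
ee_rot: [0.0, 0.648, 0.762, 0.0]
force: [-0.2, 0.8, 2.8]
grip_width: 0.496
```

Request:
{"op": "play_rows", "data": {"deltas": [[0,0,0.4,0,0,0,-1],[0,0,0.8,0,0,0,-1],[0,0,0,0,0,0,-1],[0,0,0,0,0,0,-1]]}}

```text
time_s: 32.78
eef_pos: [546.3, -333.8, 57.6]
ee_rot: [0.002, 0.648, 0.762, -0.0]
force: [0.3, -0.4, -0.5]
grip_width: 0.498
```

Request:
{"op": "play_rows", "data": {"deltas": [[-0.083,0.94,0.1,0,0,-0.14,-1],[-0.083,0.94,0.1,0,0,-0.14,-1],[-0.083,0.94,0.1,0,0,-0.14,-1],[-0.083,0.94,0.1,0,0,-0.14,-1],[-0.083,0.94,0.1,0,0,-0.14,-1],[-0.083,0.94,0.1,0,0,-0.14,-1],[-0.083,0.94,0,0,0,-0.14,-1],[-0.083,0.94,0,0,0,-0.14,-1]]}}

```text
time_s: 33.45
eef_pos: [518.1, -30.6, 79.3]
ee_rot: [-0.001, 0.691, 0.722, -0.0]
force: [0.3, 0.5, -0.7]
grip_width: 0.497
```

Request:
{"op": "play_rows", "data": {"deltas": [[-0.083,0.94,0,0,0,-0.14,-1],[-0.083,0.94,0,0,0,-0.14,-1],[0,0,-0.5,0,0,0,-1],[0,0,-0.4,0,0,0,-1],[0,0,0,0,0,0,-1],[0,0,0,0,0,0,-1]]}}

```text
time_s: 33.95
eef_pos: [511.8, 42.8, 43.2]
ee_rot: [-0.001, 0.702, 0.713, -0.001]
force: [0.6, 0.2, -0.5]
grip_width: 0.501
```

```bash
python3 prof.py > o; sed -n '1p;$p' o; grep -oE "(190|194|198|202|206|222|242|262|270|274|278) \[[^]]*\]" o
```

```text
[511.8  42.8  43.2] [ 0.6  0.2 -0.5] 0.5012153359628728
TILE top 51.173753259586746 y 19.341970655036377 69.73998597430912 44.54097831467275
190 [512.7  63.4   9.6]
194 [512.6  61.    9.5]
198 [512.4  68.5  42.1]
202 [512.4  68.7  48.9]
206 [512.1  67.2  51.3]
222 [512.6  58.   51.2]
242 [512.8  45.9  51.2]
262 [513.   33.3  51.1]
270 [513.1  28.1  51.3]
274 [513.2  25.3  51. ]
278 [513.2  22.6  50.9]
```

Request:
{"op": "play_rows", "data": {"deltas": [[0.02,-0.01,-0.35,0,0,0,-1],[0,0,0,0,0,0,-1],[0,0,0,0,0,0,-1]]}}

```text
time_s: 34.25
eef_pos: [513.3, 42.0, 30.5]
ee_rot: [-0.0, 0.702, 0.712, -0.0]
force: [0.5, -0.2, -0.0]
grip_width: 0.494
```

Request:
{"op": "play_rows", "data": {"deltas": [[0,0,-0.15,0,0,0,-1],[0,0,-0.13,0,0,0,-1],[0,0,0,0,0,0,-1],[0,0,0,0,0,0,-1]]}}

```text
time_s: 34.58
eef_pos: [513.1, 42.3, 18.8]
ee_rot: [-0.0, 0.702, 0.713, -0.0]
force: [-1.0, 0.3, 0.5]
grip_width: 0.498
```

```bash
python3 prof.py > o; sed -n '1p;$p' o; grep -oE "(190|194|198|202|206|222|242|262|270|274|278) \[[^]]*\]" o
```

```text
[513.1  42.3  18.8] [-1.   0.3  0.5] 0.4977851058401058
TILE top 26.74241259022733 y 2.8337776311855833 69.20418388693882 36.0189807590622
190 [513.8  71.9  14.3]
194 [513.8  69.3  14.3]
198 [513.8  68.1  17.5]
202 [513.8  68.2  24.7]
206 [513.5  66.8  26.6]
222 [514.   57.5  26.7]
242 [513.9  45.3  26.7]
262 [514.4  32.8  26.8]
270 [514.5  27.6  26.7]
274 [514.3  24.9  26.7]
278 [514.6  22.2  26.8]
```

Level and in the nest. I'll release it and go for the knocked tile.

Request:
{"op": "play_rows", "data": {"deltas": [[0,0,-0.03,0,0,0,-1],[0,0,0,0,0,0,0.1],[0,0,0,0,0,0,0.2],[0,0,0,0,0,0,0.3],[0,0,0.5,0,0,0,0.3],[0,0,0.9,0,0,0,0.3],[-0.26,-0.92,0.2,0,0,0,0.5],[-0.26,-0.92,0.2,0,0,0,0.5]]}}

```text
time_s: 35.3
eef_pos: [493.0, -31.2, 91.4]
ee_rot: [0.001, 0.7, 0.714, 0.001]
force: [0.9, -0.5, -1.3]
grip_width: 0.75
```

Request:
{"op": "play_rows", "data": {"deltas": [[-0.26,-0.92,0.2,0,0,0,0.5],[-0.26,-0.92,0.2,0,0,0,0.5],[-0.26,-0.92,0.2,0,0,0,0.5],[-0.26,-0.92,0.2,0,0,0,0.5],[-0.26,-0.92,0.2,0,0,0,0.5],[-0.26,-0.92,0.2,0,0,0,0.5],[-0.26,-0.92,0.2,0,0,0,0.5],[0,0,0,0,0,0,0.5]]}}

```text
time_s: 35.97
eef_pos: [418.5, -294.8, 147.3]
ee_rot: [0.002, 0.703, 0.711, -0.001]
force: [-0.9, 0.7, -0.3]
grip_width: 0.749
```

Request:
{"op": "play_rows", "data": {"deltas": [[-0.3,-0.4,0,0,0,0,0.5],[0,0,0,0,0,0,0.5],[0,0,0,0,0,0,0.5]]}}

```text
time_s: 36.22
eef_pos: [407.5, -304.9, 145.6]
ee_rot: [-0.0, 0.702, 0.712, 0.0]
force: [-0.1, 0.3, -0.0]
grip_width: 0.746
```

```bash
python3 seat.py; python3 tl.py pics/w9.png >/dev/null
```

```text
[ 407.53 -304.87  145.63]
c(top) [ 390.5  -360.74] mid [ 390.06 -364.34] ang 22.7 top z 16.354218482869246 slope [ 0. -0.] n 961
```

View pics/w9.png

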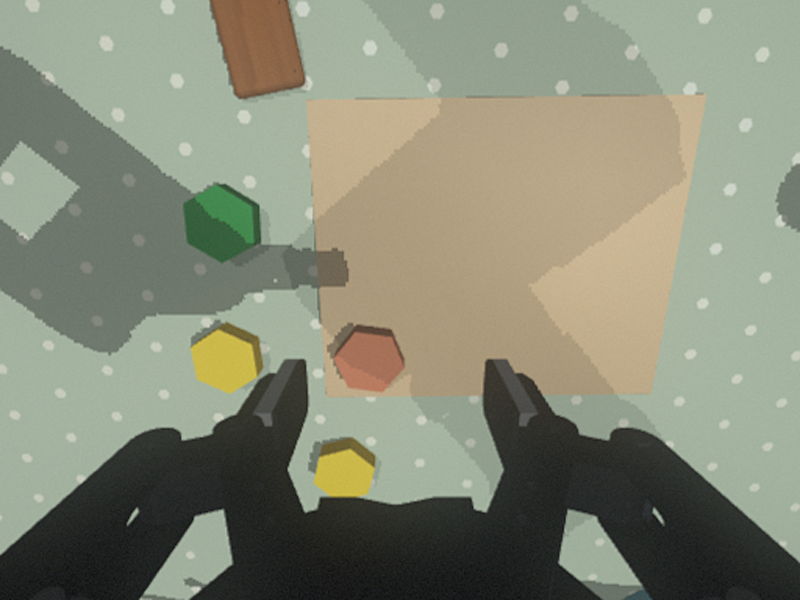

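The knocked tile is at (368,358), with the two yellow tiles well clear of the jaws. It lies at (390,-363), turned 22.7°.

Request:
{"op": "play_rows", "data": {"deltas": [[-0.085,-0.29,-0.7,0,0,0.72,0.5],[-0.085,-0.29,-0.7,0,0,0.72,0.5],[-0.085,-0.29,-0.7,0,0,0.72,0.5],[-0.085,-0.29,-0.2,0,0,0.72,0.5],[-0.085,-0.29,-0.2,0,0,0.72,0.5],[0,0,-0.6,0,0,0,0.5],[0,0,0,0,0,0,0.5],[0,0,0,0,0,0,0.5]]}}

```text
time_s: 36.98
eef_pos: [390.9, -361.6, 21.3]
ee_rot: [-0.001, 0.555, 0.832, 0.0]
force: [-0.3, -0.1, -0.1]
grip_width: 0.749
```

Request:
{"op": "play_rows", "data": {"deltas": [[0,-0.02,-0.25,0,0,0,0.5],[0,0,-0.05,0,0,0,0.5],[0,0,0,0,0,0,0.5],[0,0,0,0,0,0,0.5]]}}

```text
time_s: 37.32
eef_pos: [390.9, -363.6, 10.1]
ee_rot: [0.0, 0.556, 0.831, -0.0]
force: [0.4, -0.4, 0.0]
grip_width: 0.751
```

Request:
{"op": "play_rows", "data": {"deltas": [[0,0,-0.04,0,0,0,0.2],[0,0,0,0,0,0,-1],[0,0,0,0,0,0,-1],[0,0,0,0,0,0,-1],[0,0,0,0,0,0,-1]]}}

```text
time_s: 37.73
eef_pos: [390.9, -363.8, 8.5]
ee_rot: [0.0, 0.556, 0.831, -0.0]
force: [0.3, 1.6, 6.4]
grip_width: 0.501
```

Request:
{"op": "play_rows", "data": {"deltas": [[0,0,0.4,0,0,0,-1],[0,0,0.8,0,0,0,-1],[0,0,0,0,0,0,-1],[0,0,0,0,0,0,-1]]}}

```text
time_s: 38.07
eef_pos: [391.1, -364.3, 57.2]
ee_rot: [0.001, 0.556, 0.831, -0.001]
force: [-0.1, -0.1, -0.1]
grip_width: 0.5
```

Request:
{"op": "play_rows", "data": {"deltas": [[0.233,0.9,0.1,0,0,-0.275,-1],[0.233,0.9,0.1,0,0,-0.275,-1],[0.233,0.9,0.1,0,0,-0.275,-1],[0.233,0.9,0.1,0,0,-0.275,-1],[0.233,0.9,0.1,0,0,-0.275,-1],[0.233,0.9,0.1,0,0,-0.275,-1],[0.233,0.9,0,0,0,-0.275,-1],[0.233,0.9,0,0,0,-0.275,-1]]}}

```text
time_s: 38.73
eef_pos: [464.9, -73.7, 79.3]
ee_rot: [-0.001, 0.648, 0.761, -0.0]
force: [1.2, -0.5, -0.4]
grip_width: 0.497
```

Request:
{"op": "play_rows", "data": {"deltas": [[0.233,0.9,0,0,0,-0.275,-1],[0.233,0.9,0,0,0,-0.275,-1],[0.233,0.9,0,0,0,-0.275,-1],[0.233,0.9,0,0,0,-0.275,-1],[0.233,0.9,0,0,0,-0.275,-1],[0,0,-0.9,0,0,0,-1],[0,0,0,0,0,0,-1],[0,0,0,0,0,0,-1]]}}

```text
time_s: 39.4
eef_pos: [510.3, 104.3, 42.4]
ee_rot: [-0.002, 0.7, 0.714, -0.002]
force: [0.2, -0.5, -0.0]
grip_width: 0.492
```

```bash
python3 prof.py > o; sed -n '1p;$p' o; grep -oE "(190|194|198|202|206|222|242|262|270|274|278) \[[^]]*\]" o
```

```text
[510.3 104.3  42.4] [ 0.2 -0.5 -0. ] 0.49240293665707663
TILE top 50.20497407078662 y 80.30400229698496 131.1115681881323 105.70778524255863
190 [511.  125.1   9.3]
194 [510.9 122.8   9.8]
198 [510.8 130.   40.8]
202 [510.8 130.   47.6]
206 [510.9 128.7  50.2]
222 [511.  119.5  50.2]
242 [511.  107.4  50.2]
262 [511.3  94.7  50.2]
270 [511.4  89.5  50.2]
274 [511.7  86.8  50.2]
278 [511.8  83.9  50. ]
```

Request:
{"op": "play_rows", "data": {"deltas": [[0.04,-0.04,-0.3,0,0,0,-1],[0,0,0,0,0,0,-1],[0,0,0,0,0,0,-1]]}}

```text
time_s: 39.7
eef_pos: [513.5, 102.0, 32.1]
ee_rot: [-0.0, 0.701, 0.713, -0.0]
force: [0.3, -0.1, -0.8]
grip_width: 0.495
```

Request:
{"op": "play_rows", "data": {"deltas": [[0,0,-0.17,0,0,0,-1],[0,0,-0.14,0,0,0,-1],[0,0,0,0,0,0,-1],[0,0,0,0,0,0,-1]]}}

```text
time_s: 40.03
eef_pos: [513.2, 102.7, 19.4]
ee_rot: [-0.0, 0.701, 0.713, -0.0]
force: [0.5, -0.6, -0.8]
grip_width: 0.495
```

```bash
python3 prof.py > o; sed -n '1p;$p' o; grep -oE "(190|194|198|202|206|222|242|262|270|274|278) \[[^]]*\]" o
```

```text
[513.2 102.7  19.4] [ 0.5 -0.6 -0.8] 0.495454499033409
TILE top 27.056857684257196 y 78.26953966858693 129.6868494485716 103.97819455857926
190 [513.8 132.   14.4]
194 [513.8 129.4  14.1]
198 [513.8 128.4  17.9]
202 [513.8 128.3  24.7]
206 [513.8 127.   27.2]
222 [514.  117.7  27.2]
242 [514.2 105.8  27.1]
262 [514.5  92.9  27. ]
270 [514.6  87.7  27.1]
274 [514.7  85.   27.1]
278 [514.7  82.5  27.1]
```

Request:
{"op": "play_rows", "data": {"deltas": [[0,0,-0.04,0,0,0,-1],[0,0,0,0,0,0,0.1],[0,0,0,0,0,0,0.2],[0,0,0,0,0,0,0.3],[0,0,0.5,0,0,0,0.3],[0,0,0.9,0,0,0,0.3],[-0.2,0,0.9,0,0,0,0],[-0.2,0,0.9,0,0,0,-0.5]]}}

```text
time_s: 40.75
eef_pos: [497.0, 102.7, 147.6]
ee_rot: [-0.0, 0.701, 0.713, -0.0]
force: [0.1, 0.5, 0.6]
grip_width: 0.38
```

Request:
{"op": "play_rows", "data": {"deltas": [[-0.2,0,0.9,0,0,0,-1],[-0.2,0,0.9,0,0,0,-1],[-0.2,0,0.9,0,0,0,-1],[-0.2,0,0.9,0,0,0,-1],[-0.2,0,0.9,0,0,0,-1],[-0.2,0,0.9,0,0,0,-1],[0,0,0,0,0,0,-1],[0,0,0,0,0,0,-1]]}}

```text
time_s: 41.42
eef_pos: [449.6, 102.8, 363.7]
ee_rot: [0.002, 0.701, 0.713, 0.001]
force: [-0.2, 0.3, -1.4]
grip_width: 0.002
```

```bash
cat >> seat.py <<'E'
for b in blobs((h>95)&(h<130)&(S>90),200,8000):
    m=np.zeros(h.shape,np.uint8);cv2.fillPoly(m,[b],1);Q=P[m>0];z=np.median(Q[:,2]);Q=Q[abs(Q[:,2]-z)<4];A=np.linalg.lstsq(np.c_[Q[:,:2]-Q[:,:2].mean(0),np.ones(len(Q))],Q[:,2],rcond=None)[0];print("blue",ray(c,cen(b),28,s)[0][:2],z,A[:2])
E
python3 seat.py; python3 tl.py pics/w10.png >/dev/null
```

```text
[449.6  102.77 363.7 ]
c(top) [ 914.96 -255.1 ] mid [ 922.92 -262.46] ang 12.8 top z 66.83002621952913 slope [ 0.07 -0.03] n 260
c(top) [513.06  45.16] mid [514.08  43.1 ] ang 0.9 top z 24.462822283386473 slope [-0.01  0.01] n 283
c(top) [513.6  105.47] mid [514.62 104.35] ang 1.8 top z 24.527888129079237 slope [ 0. -0.] n 314
blue [753.09 185.14] 65.78725081693256 [ 0. -0.]
blue [410.71 259.83] 27.25860352400568 [-0.  0.]
```

View pics/w10.png

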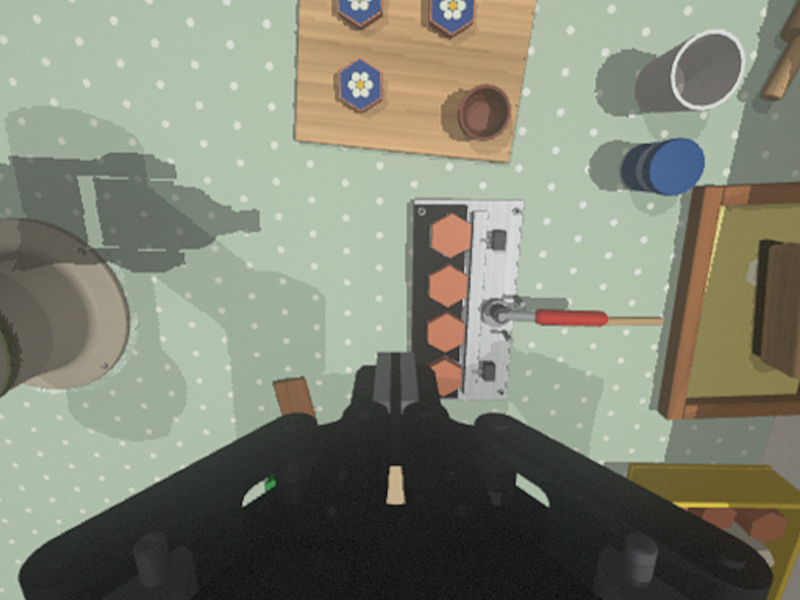

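All four nests are filled, at (449,235), (447,285), (444,332) and (445,377). The lever is still open, with its handle at (570,318). The other two painted tiles are cut off at the top edge of the picture, so I'll shift a little to check they lie flat.

Request:
{"op": "play_rows", "data": {"deltas": [[0,0.9,0,0,0,0,-1],[0,0.9,0,0,0,0,-1],[0,0,0,0,0,0,-1],[0,0,0,0,0,0,-1]]}}

```text
time_s: 41.85
eef_pos: [449.1, 175.8, 360.5]
ee_rot: [-0.001, 0.7, 0.714, -0.001]
force: [-0.2, -1.1, -0.4]
grip_width: 0.003
```

```bash
python3 seat.py
```

```text
[449.12 175.83 360.46]
c(top) [513.63 105.64] mid [514.66 103.37] ang 2.1 top z 24.523384407318233 slope [-0.  0.] n 284
blue [753.51 179.34] 65.65077462060498 [ 0. -0.]
blue [410.68 260.15] 27.23215297473115 [ 0. -0.]
blue [501.85 332.17] 27.40636280856299 [-0. -0.]
blue [410.67 338.28] 27.347073712655487 [-0.01 -0.01]
```

All three painted tiles are flat, top at about 27.3 mm, and well inside the board. All plain tiles are seated at 24.3 to 24.5 mm. Now I'll push the lever back from its +y side.

Request:
{"op": "play_rows", "data": {"deltas": [[0.64,-0.39,-0.5,0,0,0,-1],[0.64,-0.39,-0.5,0,0,0,-1],[0.64,-0.39,-0.5,0,0,0,-1],[0.64,-0.39,-0.5,0,0,0,-1],[0.64,-0.39,-0.5,0,0,0,-1],[0.64,-0.39,-0.5,0,0,0,-1],[0.64,-0.39,-0.5,0,0,0,-1],[0.64,-0.39,-0.5,0,0,0,-1]]}}

```text
time_s: 42.57
eef_pos: [655.0, 47.5, 200.2]
ee_rot: [-0.001, 0.701, 0.713, -0.001]
force: [0.8, 0.1, 0.4]
grip_width: 0.005
```

Request:
{"op": "play_rows", "data": {"deltas": [[0,0,0,0,0,0,-1],[0,0,-0.9,0,0,0,-1],[0,0,-0.9,0,0,0,-1],[0,0,-0.9,0,0,0,-1],[0,0,-0.6,0,0,0,-1],[0,0,0,0,0,0,-1],[0,0,0,0,0,0,-1]]}}

```text
time_s: 43.15
eef_pos: [653.8, 49.2, 69.9]
ee_rot: [-0.001, 0.701, 0.713, -0.001]
force: [0.2, 0.2, 1.6]
grip_width: -0.001
```

Request:
{"op": "play_rows", "data": {"deltas": [[0,0,-0.6,0,0,0,-1],[0,0,0,0,0,0,-1],[0.05,-0.28,0,0,0,0,-1],[0.02,-0.33,0,0,0,0,-1],[0,-0.33,0,0,0,0,-1],[0,-0.33,0,0,0,0,-1],[0,0,0,0,0,0,-1],[0,0,0,0,0,0,-1]]}}

```text
time_s: 43.82
eef_pos: [657.4, -2.4, 46.7]
ee_rot: [0.001, 0.701, 0.713, 0.0]
force: [-0.4, 1.4, 0.4]
grip_width: -0.001
```

```bash
python3 lev.py wrist
```

```text
[657.4  -2.4  46.7] [-0.4  1.4  0.4] 43.8167
red 166 [[624.2 -10.4  47. ]] -27.934193 [608.1 -23.5] [640.5   3. ]
```

Tracking as planned, so I'll continue round.

Request:
{"op": "play_rows", "data": {"deltas": [[-0.155,-0.31,0,0,0,0,-1],[-0.155,-0.31,0,0,0,0,-1],[-0.155,-0.31,0,0,0,0,-1],[-0.31,-0.23,0,0,0,0,-1],[-0.31,-0.23,0,0,0,0,-1],[0,0,0,0,0,0,-1],[0,0,0,0,0,0,-1]]}}

```text
time_s: 44.45
eef_pos: [613.4, -57.5, 46.4]
ee_rot: [0.0, 0.701, 0.713, -0.0]
force: [-0.3, -0.5, 0.3]
grip_width: 0.0
```

```bash
python3 lev.py wrist
```

```text
[613.4 -57.5  46.4] [-0.3 -0.5  0.3] 44.45
red 204 [[590.1 -58.6  47. ]] -83.518394 [581.3 -77.6] [597.9 -41.7]
red 105 [[587.9 -31.   47. ]] -42.733814 [578.1 -40.4] [596.4 -22.3]
```

Request:
{"op": "play_rows", "data": {"deltas": [[-0.13,-0.06,0,0,0,0,-1],[-0.13,-0.06,0,0,0,0,-1],[0,0,0,0,0,0,-1]]}}

```text
time_s: 44.75
eef_pos: [602.8, -61.3, 46.1]
ee_rot: [-0.0, 0.701, 0.714, -0.0]
force: [0.6, 0.6, 0.9]
grip_width: -0.003
```

Request:
{"op": "play_rows", "data": {"deltas": [[-0.08,0,0,0,0,0,-1],[0,0,0,0,0,0,-1],[0,0,0,0,0,0,-1]]}}

```text
time_s: 45.0
eef_pos: [600.0, -61.4, 46.2]
ee_rot: [0.0, 0.701, 0.713, -0.0]
force: [1.4, -1.2, 0.6]
grip_width: 0.001
```

```bash
python3 lev.py wrist
```

```text
[600.  -61.4  46.2] [ 1.4 -1.2  0.6] 45.0
red 158 [[578.2 -62.6  47. ]] 88.12786 [572.6 -80.7] [585.1 -46.1]
red 142 [[580.7 -34.9  47. ]] -74.39296 [571.5 -47.7] [588.7 -23.8]
```

Request:
{"op": "play_rows", "data": {"deltas": [[-0.07,0,0,0,0,0,-1],[0,0,0,0,0,0,-1],[0,0,0,0,0,0,-1]]}}

```text
time_s: 45.3
eef_pos: [597.2, -61.4, 46.2]
ee_rot: [0.0, 0.701, 0.713, -0.0]
force: [1.6, -1.2, 2.1]
grip_width: -0.001
```

Request:
{"op": "play_rows", "data": {"deltas": [[-0.06,0,0,0,0,0,-1],[0,0,0,0,0,0,-1],[0,0,0,0,0,0,-1]]}}

```text
time_s: 45.55
eef_pos: [594.8, -61.4, 46.2]
ee_rot: [0.0, 0.701, 0.713, -0.0]
force: [2.4, -2.1, 2.0]
grip_width: 0.001
```

Request:
{"op": "play_rows", "data": {"deltas": [[-0.06,0,0,0,0,0,-1],[0,0,0,0,0,0,-1],[0,0,0,0,0,0,-1]]}}

```text
time_s: 45.8
eef_pos: [593.5, -61.2, 46.8]
ee_rot: [0.001, 0.701, 0.713, 0.001]
force: [5.3, 0.2, 3.0]
grip_width: 0.001
```

Request:
{"op": "play_rows", "data": {"deltas": [[-0.05,0,0,0,0,0,-1],[0,0,0,0,0,0,-1],[0,0,0,0,0,0,-1]]}}

```text
time_s: 46.05
eef_pos: [592.3, -61.2, 47.3]
ee_rot: [0.002, 0.701, 0.713, 0.002]
force: [8.4, 0.6, 5.0]
grip_width: 0.0
```

```bash
python3 lev.py wrist
```

```text
[592.3 -61.2  47.3] [8.4 0.6 5. ] 46.05
red 160 [[572.4 -64.9  47. ]] 80.896385 [568.  -81.2] [579.6 -48.2]
red 138 [[577.6 -35.9  47. ]] -80.69741 [568.4 -50.5] [584.8 -23.8]
```

Request:
{"op": "play_rows", "data": {"deltas": [[0.8,0,0,0,0,0,-1],[0.3,0,0.9,0,0,0,-1],[0,0,0.9,0,0,0,-1],[0,0,0.9,0,0,0,-1],[-0.5,0,0.9,0,0,0,-1],[-0.5,0,0.9,0,0,0,-1],[0,0,0,0,0,0,-1],[0,0,0,0,0,0,-1]]}}

```text
time_s: 46.77
eef_pos: [594.0, -61.0, 227.8]
ee_rot: [0.001, 0.701, 0.713, 0.001]
force: [-0.1, 0.2, -0.4]
grip_width: -0.001
```

```bash
python3 lev.py wrist; python3 seat.py; python3 tl.py pics/w11.png >/dev/null
```

```text
[594.  -61.  227.8] [-0.1  0.2 -0.4] 46.7667
red 138 [[577.2 -62.8  47. ]] -89.62869 [ 569.1 -104.9] [584.2 -24.9]
[593.88 -60.97 225.75]
c(top) [ 902.97 -265.46] mid [ 910.37 -272.11] ang 16.5 top z 52.61380193944735 slope [0.02 0.01] n 714
c(top) [514.97 -75.85] mid [513.27 -77.8 ] ang -0.3 top z 24.340706669328096 slope [0.01 0.  ] n 704
c(top) [577.08 -60.57] mid [576.71 -62.34] ang 0.6 top z 54.47126487488026 slope [-0.1  -0.09] n 552
c(top) [513.47 -14.6 ] mid [511.74 -15.21] ang 0.2 top z 24.410550353290574 slope [0.   0.01] n 819
c(top) [512.51  44.36] mid [510.76  45.04] ang 0.6 top z 24.436252714893296 slope [-0. -0.] n 979
c(top) [511.74 104.45] mid [509.97 106.43] ang 1.2 top z 24.464278508532868 slope [ 0. -0.] n 1203
```

View pics/w11.png

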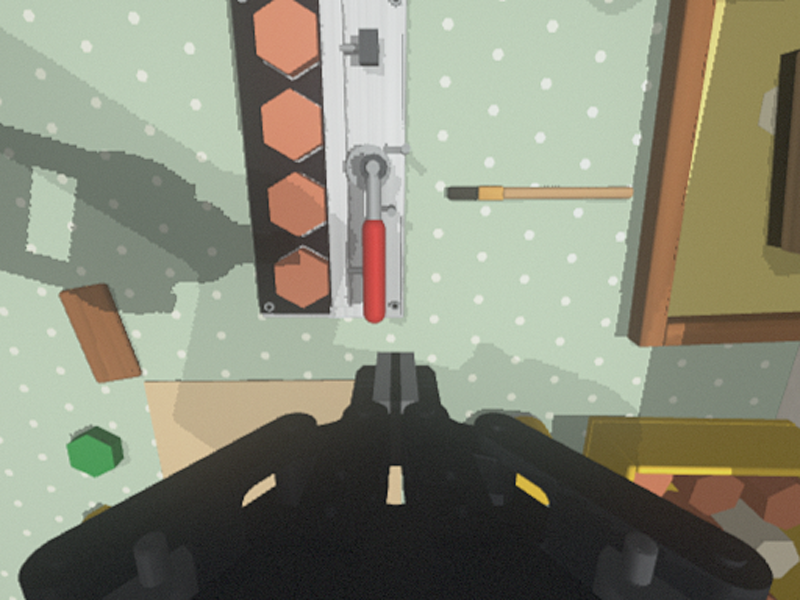

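The handle at (374,270) reads -89.6°, which is the locked stop to within about 1°. The four tiles lie clamped and flat, top at 24.3 to 24.5 mm. The brush has not moved, and the arm is clear.

```bash
python3 -c "
from rig import order,sensors;print(order.finish_job(),sensors.sense()['time_s'])"
```

```text
the job is handed in; nothing more can be done
the job is handed in; nothing more can be done
```

The changeover is done and handed in after about 47 s of robot time. I opened the lever, moved the three painted tiles to the ware board, seated all four plain tiles in nests 0 to 3, and locked the lever again. No verdict is reported.

**Last checks**
- **Lever:** the handle reads -89.6°, within about 1 to 2° of the locked stop and inside the 4° limit.
- **Plain tiles:** all four are flat with tops at 24.3–24.5 mm, where a seated tile should read 25. They line up with the nest positions I measured to about 1 mm.
- **Painted tiles:** all three were flat on the board at about (411,260), (411,338) and (502,332) mm, tops at 27.2–27.4 mm (28 expected). I checked this just before locking the lever and did not look again after.
- **Bystanders:** the pot, blue jar, cup and brush looked in place in the last pictures. The yellow jar was mostly hidden in the final view.

**What went wrong on the way**
- The first grasp of one plain tile was too high and closed empty; the second try held.
- The first tile put in caught on the nest rim and needed a nudge of about 2 mm before it dropped in.
- One plain tile was knocked about 35 mm aside partway through; I found it again and placed it.

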